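# Charge the desiccant pail and hang it on the weighing stand

## Task

Use the steel scoop to move every white desiccant ball from both compartments of the grey bin into the steel pail - do not pick balls out of the bin with the gripper - and lay the scoop back on its felt pad, right way up. When all the balls are in, raise the pail's bail and hang the pail by it on both prongs of the weighing stand, hanging freely and still. Do not tip the pail over and leave the other things on the table where they are; a ball that falls on the table may be picked up by hand.

Things in the scene. Friction and masses are not known exactly. Their poses are not given: they have to be found in the camera images.
- bin: Grey open bin of two equal compartments side by side (a at +y, b at -y), fixed. Origin on the table under its middle; x towards its flared front, z up. Each has a level floor 4 mm above the table, 225 mm long (x), 94 mm wide. Walls and divider 4 mm thick, 50 mm high above the floor, back 40 mm; the front wall, about 40 mm high, leans outward 0.55 rad. Balls lie in the front half.
- a_front (a point): Middle of the front edge of the floor of compartment a. Axes as the bin's.
- b_front (a point): Middle of the front edge of the floor of compartment b. Axes as the bin's.
- ball0_center (a point): Centre of a loose white desiccant ball, 34 mm across, 16 g; its axes mean nothing. Between 5 and 10 balls are present, the others absent (None).
- ball1_center (a point): Centre of a loose white desiccant ball, 34 mm across, 16 g; its axes mean nothing. Between 5 and 10 balls are present, the others absent (None).
- ball2_center (a point): Centre of a loose white desiccant ball, 34 mm across, 16 g; its axes mean nothing. Between 5 and 10 balls are present, the others absent (None).
- ball3_center (a point): Centre of a loose white desiccant ball, 34 mm across, 16 g; its axes mean nothing. Between 5 and 10 balls are present, the others absent (None).
- ball4_center (a point): Centre of a loose white desiccant ball, 34 mm across, 16 g; its axes mean nothing. Between 5 and 10 balls are present, the others absent (None).
- ball5_center (a point): Centre of a loose white desiccant ball, 34 mm across, 16 g; its axes mean nothing. Between 5 and 10 balls are present, the others absent (None).
- ball6_center (a point): Centre of a loose white desiccant ball, 34 mm across, 16 g; its axes mean nothing. Between 5 and 10 balls are present, the others absent (None).
- ball7_center (a point): Centre of a loose white desiccant ball, 34 mm across, 16 g; its axes mean nothing. Between 5 and 10 balls are present, the others absent (None).
- ball8_center (a point): Centre of a loose white desiccant ball, 34 mm across, 16 g; its axes mean nothing. Between 5 and 10 balls are present, the others absent (None).
- ball9_center (a point): Centre of a loose white desiccant ball, 34 mm across, 16 g; its axes mean nothing. Between 5 and 10 balls are present, the others absent (None).
- scoop_grip (a point): Centre of the black handle of the loose steel scoop (about 0.2 kg). Scoop axes: x to its lip, z up out of the bowl. The handle is a bar 95 mm long (x), 22 mm wide (y), 26 mm high, its centre 114 mm behind the bowl's centre and 94 mm above the scoop's underside; a 12 mm rod runs from its front end down to the bowl's back wall.
- scoop_bowl (a point): Middle of the scoop's bowl, 18 mm above its underside; the front lip is 44 mm ahead. Axes as the scoop's. The bowl is 88 mm long (x), 82 mm wide outside, 76 mm inside, floor 2 mm thick, open in front; back wall and rear two fifths of the sides 50 mm high, the sides then slope straight down to the lip. It takes about five or six balls.
- pad_center (a point): Centre of the top face of the grey felt pad where the scoop lies, 270 mm (x) by 120 mm (y), 3 mm thick, fixed to the table.
- pail_center (a point): Centre (50 mm above its underside) of the loose round steel pail, 100 mm high, 124 mm across the rim, 104 mm at the foot, wall 3 mm, inner floor 4 mm up, about 0.42 kg empty. z up. Its bail is hinged about its y axis on ears 88 mm above its underside and lies towards its +x.
- bail (a joint): Angle of the pail's swing bail, rad: 0 lying level towards the pail's +x (stopped there by its ears), 1.57 upright, 3.14 level on the other side. It swings freely and falls back when let go.
- bail_grip (a point): Middle of the black grip tube of the bail: straight, 10 mm thick, 100 mm long along the pail's y axis, 105 mm from the bail's hinge line. Lying, it is 43 mm outside the rim and 88 mm above the pail's underside. The tube spins freely on its wire. The bail's side wires are 6 mm thick and 136 mm apart.
- stand: Fixed weighing stand. Origin on the table straight below the fork point; x from the prong tips towards the post, z up. Foot plate 18 mm high, 170 mm wide, from 40 mm in front of the origin to 145 mm behind it; on it a display housing 48 mm high from 82 mm behind the origin, and a round post 108 mm behind the origin, its cross head 252 mm above the table.
- fork (a point): Middle between the stand's two prongs, at the top of their seats, 235 mm above the table; axes as the stand's. The prongs are 8 mm steel rods along x, 68 mm apart (free gap 60 mm). Seats level for 10 mm each way along x, rising to 10 mm higher at 55 mm behind; in front turned up to tips 26 mm higher and 26 mm ahead. The grip tube is to lie across both seats.
- loupe: Bystander: a black stand loupe, 52 mm across and 45 mm high, loose; leave it where it is. Origin at the centre of its underside.
- paste: Bystander: a white paste jar, 48 mm across and 85 mm high, loose; leave it where it is. Origin at the centre of its underside.
- stapler: Bystander: a black stapler, 130 x 34 x 50 mm, loose; leave it where it is. Origin at the centre of its underside.
There are look-alikes about, which are no part of the job. Leave any green or orange look-alike of the part that bears ball3_center alone.

How it is judged:
By the outcome, as a careful person would: the job done as asked, in the order asked, and still so for the second after the job is handed in, with the robot touching nothing.
Of ball0, ball1, ball2, ball3, ball4, ball5, ball6, ball7, ball8, ball9 only 5 to 10 are there at a start; the rules pass over those that are not, and their reading is None.
At some moment in a run one of pail, scoop may be knocked a few centimetres aside while the robot is not near it.
It also fails if it takes over 184 s, if anything falls off the work surface, if the arm or the gripper's body presses on something with over 40 N, if the wrist force passes 120 N, or if a joint passes its speed limit or range.

## Robot

A 7-joint arm with a two-finger parallel gripper is mounted at the origin on the work surface. World frame = base frame: x ahead of the robot, y to its left, z up, the work surface at z = 0. Lengths are in m, angles in rad, forces in N, time in s.
With the tool pointing down it reaches from about 0.4 to 0.85 m from the base axis. Payload 10.4 kg.
Tool frame: the origin (TCP) lies midway between the tips of the shut fingers; the grasp point (between the pads) lies 19 mm behind it; z points along the fingers, y is the line along which they close (so a half turn about z gives the same grasp; the last joint's range is limited). The gripper opens to 87 mm and grips with 3 to 60 N. Pads are 19 mm wide; open, the fingers measure 117 mm over their backs; the gripper's body (75 mm by 190 mm) begins 51 mm behind the grasp point.
Start: joints at [-0.023, 0.332, -0.065, 1.46, 0.022, 1.35, -0.088], TCP at [0.625, 0, 0.223] pointing down, gripper open.
Joint ranges: [-2.6, 2.6], [-0.5, 2.12], [-1.47, 1.34], [0.16, 2.42], [-1.27, 4.41], [0.06, 2.06], [-2.6, 2.6]. Speed limits (rad/s): [2.22, 2.22, 2.79, 2.79, 3.14, 3.14, 3.14].

## Interface

Orientations are given as a unit quaternion [x, y, z, w].
In Python, from bench import r gives the robot as it stands.
- The arm moves only by the tool carry_out, never from a script. Its argument "steps" is a list that holds one entry, the list of rows, each a list of 6 numbers: the shift along the tool's x, y, z in cm, then the turn, a rotation vector about the tool's x, y, z in rad. In form: [[[dx, dy, dz, wx, wy, wz], ...]]. A call has 1 to 20 rows; each row is the pose to reach, as a shift and turn from the pose commanded when the call began, along the tool's axes at that moment; what a row does not reach only later rows make up. A row lasts 1/12 s, in which the tool goes at most 41.7 mm and 7.16 degrees, less where a joint would pass 70% of its speed; a pose out of reach is approached as far as the arm can. A call with a gripper value outside its range is refused whole. "hand" is the closure, from -1 (fully open) to 1 (shut), set as the call begins (left out, the last holds). The fingers move at their own pace and stop on an object; "squeeze" is the grip in N (left out, the last holds). Time passes only in rows, so rows that repeat a pose let the fingers close. It gives the time, the measured TCP pose, the force, the opening and the grip force at its end, in the units of the state.
- r.read_state(): the state, without advancing time (a new reading comes with each control period).
- r.camera(name): name is "scene" or "side" or "wrist"; returns the picture (400x640x3 uint8, red, green, blue); there is no depth.
- r.camera_params(name): a dict with "fx", "fy", "cx", "cy" (pixels), "view" (4x4, takes a point from world to camera coordinates). Camera axes: x right, y up, looking along -z (the intrinsics and any distortion apply to the point x, -y, -z); pixel columns grow to the right and rows downward; lengths in m; the calibration is good to about 2 mm. A picture is of the moment at which its call begins: read the wrist's pose just before it. camera_params takes no time and is no camera call; for the wrist camera it gives the pose at the moment of the call.
- r.close_job(): hands the job in; it is judged then, once.
The state is a dict: "time": time; "joint_positions": joint angles; "joint_vel": joint speeds; "joint_torque": joint torques, N m; "ee_pos": TCP position; "eef_rot": TCP orientation; "ft_force": force on the tool from outside, world axes, zero at the start; "torque": the same for the moment, N m; "width": finger opening in m; "grip_force": force on a finger pad.
Only numpy, scipy, OpenCV 4.12 (cv2) and the standard library are available. Lean on these libraries where they do the work, as an engineer would, in place of code of your own. Each camera call takes 0.05 s, during which the arm holds its last target. There are 200 camera calls.

## Working session

There is one attempt and no reset: what is moved stays moved. The work goes in short steps, Python scripts to look and compute and a tool call to move; the robot and the scene stay as the last step left them, time stands still between calls to the robot, and variables do not carry over. Pictures are saved under pics/ and viewed, at most 14 in all, crops included, and the job is handed in when it is done.

Besides the shell and the picture viewer there is one more tool, called after "Emit:" in YAML: its name, and indented under it one key for each argument. carry_out: Moves the arm, as the interface text tells. Its arguments: {"type":"object","properties":{"steps":{"type":"array","items":{"type":"array","items":{"type":"array","items":{"type":"number"}}}},"hand":{"type":"number"},"squeeze":{"type":"number"}},"required":["steps"]}

```bash
ls; mkdir -p pics; python3 - <<'E'
from bench import r
import cv2
for n in("scene","side"):
    cv2.imwrite(f"pics/{n}0.png",cv2.cvtColor(r.camera(n),cv2.COLOR_RGB2BGR))
    p=r.camera_params(n); print(n,p)
a=cv2.imread("pics/scene0.png");b=cv2.imread("pics/side0.png")
s=r.read_state();print(s)
E
```

```text
pics
scene {'fx': 495.8691993346765, 'fy': 495.8691993346765, 'cx': 312.47418392149757, 'cy': 200.83027888456422, 'view': array([[ 0.80975753,  0.58671944,  0.00728224, -0.46231615],
       [-0.50279322,  0.68742259,  0.52406981,  0.14432089],
       [ 0.30247597, -0.42803093,  0.85164418, -1.39530756],
       [ 0.        ,  0.        ,  0.        ,  1.        ]])}
side {'fx': 407.16452209629256, 'fy': 407.16452209629256, 'cx': 314.88178327986617, 'cy': 202.64824378803817, 'view': array([[-0.7394881 , -0.67298597,  0.01572333,  0.40378047],
       [ 0.51879056, -0.55486061,  0.65037379, -0.33676421],
       [-0.42896818,  0.4891008 ,  0.75945159, -0.85709987],
       [ 0.        ,  0.        ,  0.        ,  1.        ]])}
{'time': 0.1, 'joint_positions': array([-0.02262687,  0.3328358 , -0.06468385,  1.46088118,  0.02156582,
        1.3498761 , -0.08849774]), 'joint_vel': array([-0.00051125, -0.00112113,  0.00152605, -0.00118086, -0.00154267,
       -0.0020452 , -0.00065421]), 'joint_torque': array([ 3.16136166e-04, -6.24538064e+01,  2.38312193e-02, -3.90717781e+01,
       -6.15657773e-02,  3.65302863e-02,  4.60620026e-05]), 'ee_pos': array([6.24648135e-01, 1.51610017e-05, 2.21805111e-01]), 'eef_rot': array([ 7.07097411e-01,  7.07115849e-01, -4.72679355e-04, -4.51179781e-04]), 'ft_force': array([-0.19028182, -0.39467243,  0.0562729 ]), 'torque': array([ 0.03186246,  0.00218723, -0.00242662]), 'grip_force': 0.0, 'width': 0.08696678729478283}
```

View pics/scene0.png

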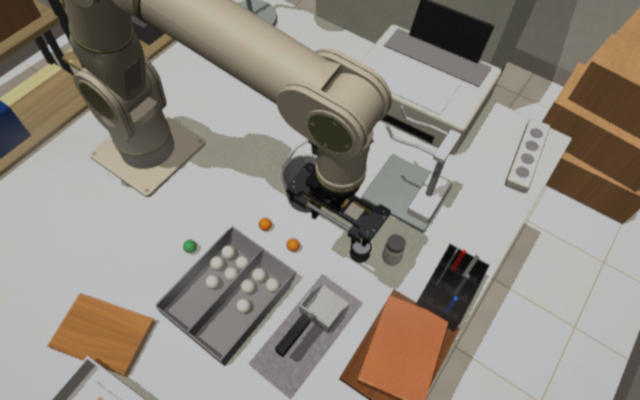

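View pics/side0.png

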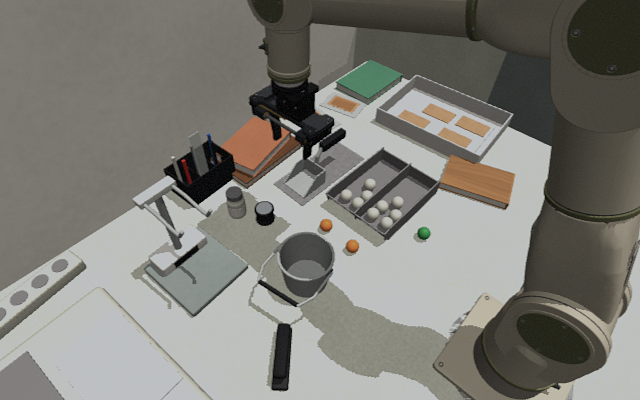

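```bash
cat > h.py <<'E'
import cv2,numpy as np
from bench import r
from scipy.spatial.transform import Rotation as R
def cap(n,f):
    im=cv2.cvtColor(r.camera(n),cv2.COLOR_RGB2BGR); cv2.imwrite(f"pics/{f}.png",im); return im
def crop(f,x0,y0,x1,y1,s,out,step=20):
    im=cv2.imread(f"pics/{f}.png")[y0:y1,x0:x1]
    im=cv2.resize(im,None,fx=s,fy=s,interpolation=cv2.INTER_CUBIC)
    for x in range((x0//step+1)*step,x1,step):
        cv2.line(im,(int((x-x0)*s),0),(int((x-x0)*s),6),(0,0,255),1); cv2.putText(im,str(x),(int((x-x0)*s)-10,16),0,.35,(0,0,255),1)
    for y in range((y0//step+1)*step,y1,step):
        cv2.line(im,(0,int((y-y0)*s)),(6,int((y-y0)*s)),(0,0,255),1); cv2.putText(im,str(y),(8,int((y-y0)*s)+4),0,.35,(0,0,255),1)
    cv2.imwrite(f"pics/{out}.png",im)
def ray(p,uv):
    V=np.array(p['view']);Rm=V[:3,:3];o=-Rm.T@V[:3,3]
    d=Rm.T@np.array([(uv[0]-p['cx'])/p['fx'],-(uv[1]-p['cy'])/p['fy'],-1.]);return o,d/np.linalg.norm(d)
def atz(p,uv,z):
    o,d=ray(p,uv);return o+d*(z-o[2])/d[2]
def tri(l):
    A=np.zeros((3,3));b=np.zeros(3)
    for p,uv in l:
        o,d=ray(p,uv);P=np.eye(3)-np.outer(d,d);A+=P;b+=P@o
    x=np.linalg.solve(A,b)
    e=[np.linalg.norm(np.cross(x-ray(p,uv)[0],ray(p,uv)[1]))*1000 for p,uv in l]
    return x.round(4),np.round(e,1)
def proj(p,X):
    c=np.array(p['view'])@np.append(X,1);return np.array([p['cx']+p['fx']*c[0]/-c[2],p['cy']-p['fy']*c[1]/-c[2]])
E
python3 - <<'E'
from h import *
crop("scene0",150,220,380,392,3.4,"c1")
crop("side0",265,115,445,245,4.4,"c2")
cap("wrist","w0"); print(r.camera_params("wrist"))
E
```

```text
{'fx': 325.4051838934771, 'fy': 325.4051838934771, 'cx': 321.44848220916623, 'cy': 201.8114340162655, 'view': array([[ 9.99997910e-01,  5.63043868e-04, -1.96538691e-03,
        -6.23370366e-01],
       [-1.13619197e-03,  9.52256382e-01, -3.05297383e-01,
         3.91591611e-02],
       [ 1.69965641e-03,  3.05298978e-01,  9.52255032e-01,
        -3.92666562e-01],
       [ 0.00000000e+00,  0.00000000e+00,  0.00000000e+00,
         1.00000000e+00]])}
```

View pics/c1.png

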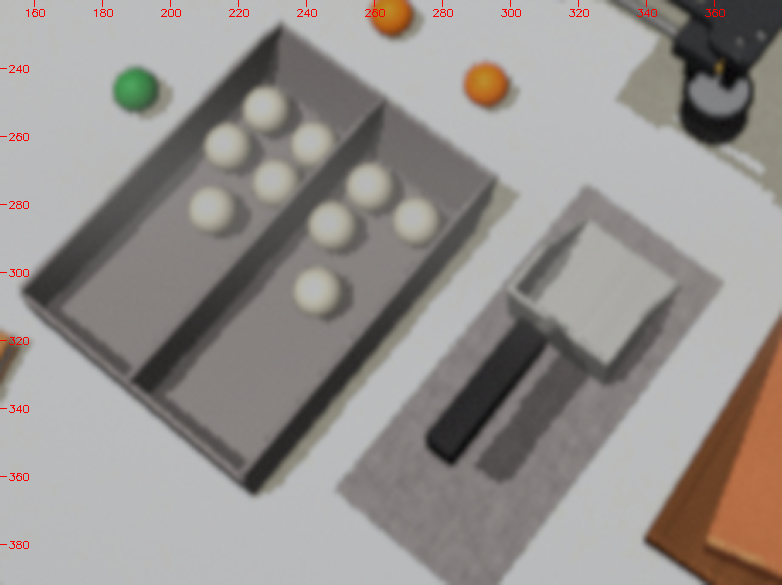

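View pics/c2.png

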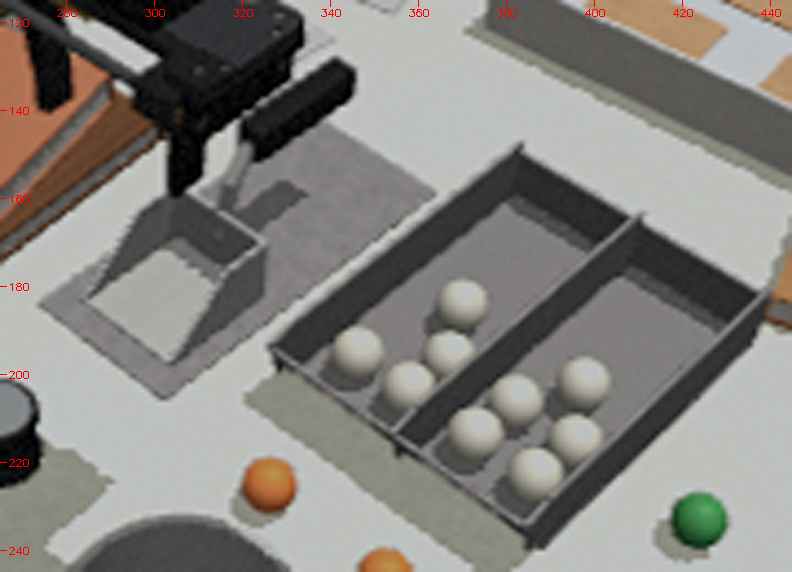

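```bash
python3 - <<'E'
from h import *
S=r.camera_params("scene");D=r.camera_params("side")
a=lambda x,y:(150+x/3.4,220+y/3.4); b=lambda x,y:(265+x/4.4,115+y/4.4)
P=dict(Fa=((281,24),(531,523)),Fb=((496,178),(275,347)),Fd=((384,100),(400,438)),Ba=((22,292),(768,292)),Bb=((254,494),(519,147)),Bd=((135,383),(640,217)),
lip_py=((588,222),(172,362)),lip_my=((679,288),(87,297)),bk_py=((510,290),(265,242)),hr=((440,450),(347,82)),hf=((540,338),(250,142)),
padF1=((586,186),(167,398)),padF2=((722,283),(40,303)),padB=((337,488),(436,193)))
for k,(s,d) in P.items(): print(k,*tri([(S,a(*s)),(D,b(*d))]))
for n,s in dict(o1=(265,108),o2=(227,146),o3=(312,144),o4=(275,182),o5=(211,210),p1=(370,187),p2=(332,225),p3=(416,221),p4=(317,291)).items(): print(n,atz(S,a(*s),.021).round(3))
for n,s in dict(o=(536,474),o2=(576,440),o3=(476,434),o4=(516,401),o5=(583,383),p=(409,386),p2=(448,355),p3=(357,351),p4=(463,304)).items(): print('side',n,atz(D,b(*s),.021).round(3))
E
```

```text
Fa [ 0.3723 -0.0655  0.0453] [3.1 3.1]
Fb [ 0.5686 -0.0693  0.042 ] [3.5 3.5]
Fd [ 0.4682 -0.0673  0.0394] [3.4 3.4]
Ba [ 0.3675 -0.3173  0.045 ] [1.4 1.4]
Bb [ 0.5715 -0.3267  0.0358] [4.7 4.7]
Bd [ 0.4671 -0.3189  0.0435] [3.3 3.3]
lip_py [ 0.6304 -0.0437  0.0013] [2.5 2.5]
lip_my [ 0.7094 -0.0465  0.0026] [2.1 2.1]
bk_py [ 0.6272 -0.1288  0.0497] [1.8 1.8]
hr [ 0.6612 -0.246   0.0912] [3. 3.]
hf [ 0.6687 -0.156   0.0922] [3.9 3.9]
padF1 [ 0.6132 -0.0213 -0.0012] [2.2 2.2]
padF2 [ 0.731  -0.0243 -0.0018] [1.9 1.9]
padB [ 0.6045 -0.2873 -0.0015] [2. 2.]
o1 [ 0.399 -0.114  0.021]
o2 [ 0.397 -0.153  0.021]
o3 [ 0.445 -0.116  0.021]
o4 [ 0.443 -0.153  0.021]
o5 [ 0.421 -0.195  0.021]
p1 [ 0.499 -0.117  0.021]
p2 [ 0.495 -0.155  0.021]
p3 [ 0.54  -0.118  0.021]
p4 [ 0.517 -0.197  0.021]
side o [ 0.397 -0.116  0.021]
side o2 [ 0.395 -0.154  0.021]
side o3 [ 0.442 -0.116  0.021]
side o4 [ 0.44  -0.154  0.021]
side o5 [ 0.418 -0.195  0.021]
side p [ 0.495 -0.119  0.021]
side p2 [ 0.493 -0.156  0.021]
side p3 [ 0.538 -0.119  0.021]
side p4 [ 0.513 -0.197  0.021]
```

View pics/w0.png

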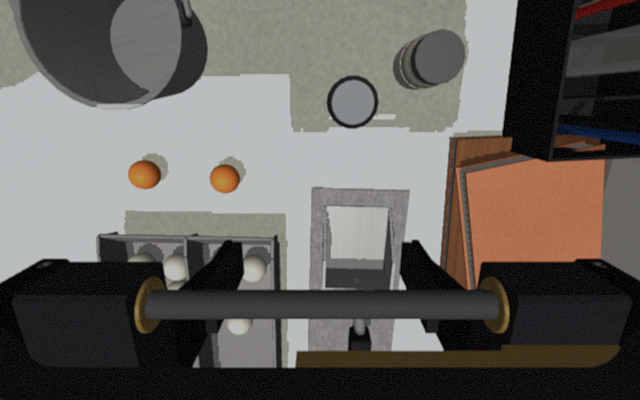

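Emit:
carry_out:
  steps:
    - [[-4, 0.8, 0.5, 0, 0, 0], [-8, 1.6, 1.5, 0, 0, 0], [-12, 2.4, 2.5, 0, 0, 0], [-16, 3.2, 3.5, 0, 0, 0], [-20.2, 4, 4.5, 0, 0, 0], [-20.2, 4, 4.5, 0, 0, 0], [-20.2, 4, 4.5, 0, 0, 0], [-20.2, 4, 4.5, 0, 0, 0]]
  hand: -1
  squeeze: 60

```text
time: 0.82
ee_pos: [0.6648, -0.2019, 0.1769]
eef_rot: [0.707, 0.707, -0.0, -0.001]
ft_force: [0.1, 0.6, -0.6]
width: 0.0866
grip_force: 0.0
```

```bash
python3 - <<'E'
from h import *
s=r.read_state();print(s['time'],s['ee_pos'],s['eef_rot'],s['joint_positions'])
cap("scene","s1");cap("side","d1");w=cap("wrist","w1")
print(r.camera_params("wrist"))
D=r.camera_params("side")
print(atz(D,(306,258),.1),atz(D,(280,292),.088))
a=cv2.imread("pics/s1.png")[120:290,240:470];b=cv2.imread("pics/d1.png")[165:335,130:360]
crop("s1",250,120,480,270,3.4,"c3");crop("d1",130,165,350,335,3.4,"c4")
cv2.imwrite("pics/c34.png",np.vstack([cv2.resize(cv2.imread("pics/c3.png"),(540,352)) ,cv2.resize(cv2.imread("pics/c4.png"),(540,417))])[:0+769])
E
```

```text
0.8167 [ 0.66484956 -0.20185099  0.17693346] [ 7.07279434e-01  7.06933857e-01 -2.95195026e-05 -5.68154328e-04] [ 0.2137685   0.50932318  0.0227342   1.31176398 -0.01200038  1.32163127
  0.23609995]
{'fx': 325.4051838934771, 'fy': 325.4051838934771, 'cx': 321.44848220916623, 'cy': 201.8114340162655, 'view': array([[ 9.99995908e-01,  2.85563604e-03, -1.70252518e-04,
        -6.63931960e-01],
       [-2.77182970e-03,  9.52490841e-01, -3.04554618e-01,
         2.17322816e-01],
       [-7.07533179e-04,  3.04553844e-01,  9.52494859e-01,
        -2.88388239e-01],
       [ 0.00000000e+00,  0.00000000e+00,  0.00000000e+00,
         1.00000000e+00]])}
[0.44284095 0.144899   0.1       ] [0.43051964 0.23825255 0.088     ]
```

View pics/c3.png

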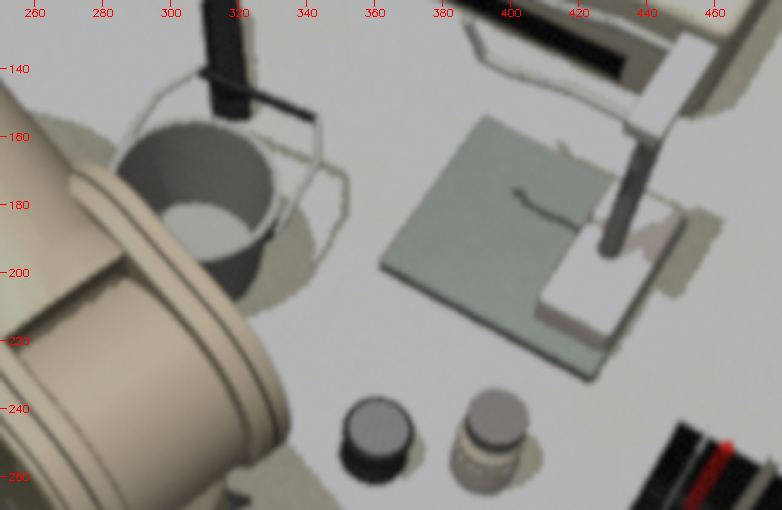

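View pics/c4.png

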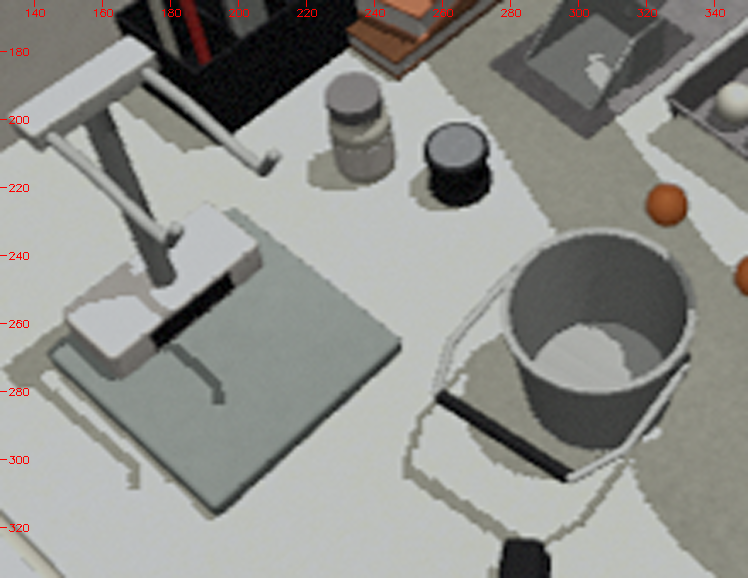

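View pics/w1.png

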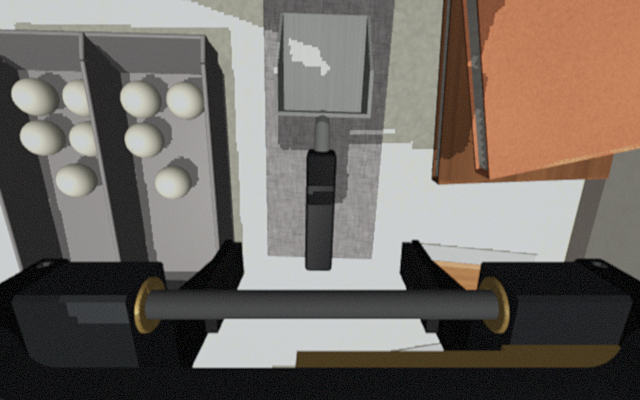

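```bash
python3 - <<'E'
from h import *
S=r.camera_params("scene");D=r.camera_params("side");W=r.camera_params("wrist")
a=lambda x,y:(250+x/3.4,120+y/3.4); b=lambda x,y:(130+x/3.4,165+y/3.4)
P=dict(rim=((194,191),(598,311)),g1=((200,72),(574,478)),g2=((317,119),(438,398)),f1=((381,264),(402,345)),f2=((486,115),(215,515)),b1=((594,380),(235,208)),b2=((685,222),(50,352)),
tip1=((468,20),(268,152)),head=((715,42),(15,122)),head1=((655,135),(155,62)))
for k,(s,d) in P.items(): print(k,*tri([(S,a(*s)),(D,b(*d))]))
for n,u,z in [("hf",(321,152),.11),("hr",(318.5,268),.11),("lipL",(283,14),.005),("lipR",(368,16),.005),("bkL",(279,113),.053),("bkR",(370,114),.053),
 ("divF",(85,36),.046),("div",(112,230),.054),("RF",(204,37),.046),("R",(231,230),.054),("Rin",(210,75),.05),("divR",(100,130),.054),("Rr",(222,130),.054)]: print(n,atz(W,u,z).round(4))
E
```

```text
rim [0.4506 0.1392 0.0918] [1.5 1.5]
g1 [0.3839 0.2347 0.0847] [3.5 3.5]
g2 [0.4839 0.2522 0.0842] [1.7 1.7]
f1 [0.5729 0.2159 0.0063] [2.6 2.6]
f2 [0.5646 0.3858 0.0087] [3.1 3.1]
b1 [0.7572 0.2222 0.0093] [2.4 2.4]
b2 [0.7473 0.389  0.0101] [0.9 0.9]
tip1 [0.5845 0.266  0.2576] [0.3 0.3]
head [0.7212 0.3503 0.2483] [3.7 3.7]
head1 [0.7199 0.2642 0.2355] [9. 9.]
hf [ 0.6641 -0.1539  0.11  ]
hr [ 0.6623 -0.2464  0.11  ]
lipL [ 0.6289 -0.0444  0.005 ]
lipR [ 0.7067 -0.0458  0.005 ]
bkL [ 0.6281 -0.1298  0.053 ]
bkR [ 0.7058 -0.1304  0.053 ]
divF [ 0.4708 -0.0697  0.046 ]
div [ 0.4653 -0.2377  0.054 ]
RF [ 0.568  -0.0702  0.046 ]
R [ 0.5786 -0.2374  0.054 ]
Rin [ 0.5713 -0.0994  0.05  ]
divR [ 0.473  -0.1444  0.054 ]
Rr [ 0.5784 -0.1441  0.054 ]
```

Emit:
carry_out:
  steps:
    - [[0.2, -0.15, 2.5, 0, 0, 0.02], [0.2, -0.15, 5.5, 0, 0, 0.02], [0.2, -0.15, 8.5, 0, 0, 0.02], [0.2, -0.15, 10, 0, 0, 0.02], [0.2, -0.15, 10, 0, 0, 0.02], [0.2, -0.15, 10, 0, 0, 0.02]]

```text
time: 1.47
ee_pos: [0.6636, -0.1988, 0.0778]
eef_rot: [0.714, 0.701, 0.0, -0.0]
ft_force: [0.6, -0.5, 0.3]
width: 0.0869
grip_force: 0.0
```

Emit:
carry_out:
  steps:
    - [[0, 0, 0, 0, 0, 0], [0, 0, 0, 0, 0, 0], [0, 0, 0, 0, 0, 0], [0, 0, 0, 0, 0, 0], [0, 0, 0, 0, 0, 0], [0, 0, 0, 0, 0, 0]]
  hand: 1
  squeeze: 60

```text
time: 1.97
ee_pos: [0.6637, -0.2001, 0.0779]
eef_rot: [0.714, 0.7, 0.0, 0.0]
ft_force: [-0.2, -0.1, -0.2]
width: 0.0547
grip_force: 0.0
```

Emit:
carry_out:
  steps:
    - [[0, 0, 0, 0, 0, 0], [0, 0, 0, 0, 0, 0], [0, 0, 0, 0, 0, 0], [0, 0, 0, 0, 0, 0], [0, 0, 0, 0, 0, 0], [0, 0, 0, 0, 0, 0], [0, 0, 0, 0, 0, 0], [0, 0, 0, 0, 0, 0]]

```text
time: 2.63
ee_pos: [0.6635, -0.2, 0.0775]
eef_rot: [0.714, 0.7, 0.0, 0.0]
ft_force: [0.3, -1.3, -0.2]
width: 0.0217
grip_force: 60.0
```

Emit:
carry_out:
  steps:
    - [[0, 0, -1, 0, 0, 0], [0, 0, -3, 0, 0, 0], [0, 0, -6, 0, 0, 0], [0, 0, -9, 0, 0, 0], [0, 0, -10, 0, 0, 0], [0, 0, -10, 0, 0, 0], [0, 0, -10, 0, 0, 0]]

```text
time: 3.22
ee_pos: [0.6634, -0.2, 0.1773]
eef_rot: [0.714, 0.7, -0.0, 0.0]
ft_force: [-0.9, -0.3, -3.2]
width: 0.0215
grip_force: 60.0
```

```bash
python3 - <<'E'
from h import *
s=r.read_state();print(s)
cap("wrist","w2");cap("scene","s2");cap("side","d2");W=r.camera_params("wrist");print(W['view'])
cv2.imwrite("pics/m2.png",np.vstack([cv2.imread("pics/w2.png")[:280,:560],cv2.resize(cv2.imread("pics/d2.png")[90:245,250:450],None,fx=2,fy=2)[:310].copy() if 0 else cv2.copyMakeBorder(cv2.resize(cv2.imread("pics/d2.png")[90:240,250:450],None,fx=2,fy=2),0,0,0,160,cv2.BORDER_CONSTANT)]))
E
```

```text
{'time': 3.2167, 'joint_positions': array([ 0.20898583,  0.50388419,  0.0260073 ,  1.31912674, -0.01285544,
        1.31862452,  0.21497359]), 'joint_vel': array([ 0.00118438,  0.02844025, -0.00235795,  0.03332519, -0.00183939,
       -0.00624694,  0.00020016]), 'joint_torque': array([ 5.06191794e-02, -7.79568243e+01,  1.84854414e+00, -4.20357835e+01,
       -2.42294557e-01,  2.15262822e-01, -6.57802855e-03]), 'ee_pos': array([ 0.6633949 , -0.20000684,  0.17725657]), 'eef_rot': array([ 7.14140479e-01,  7.00002407e-01, -1.32103862e-05,  7.94217864e-05]), 'ft_force': array([-0.89565318, -0.27666467, -3.1920524 ]), 'torque': array([-0.21569018,  0.05067718,  0.05345481]), 'grip_force': 59.9592543952167, 'width': 0.021461394070145218}
[[ 0.99980346 -0.01936365 -0.00425283 -0.66460594]
 [ 0.01714873  0.95233416 -0.30457439  0.20288934]
 [ 0.00994778  0.3044416   0.95247906 -0.29293271]
 [ 0.          0.          0.          1.        ]]
```

View pics/m2.png

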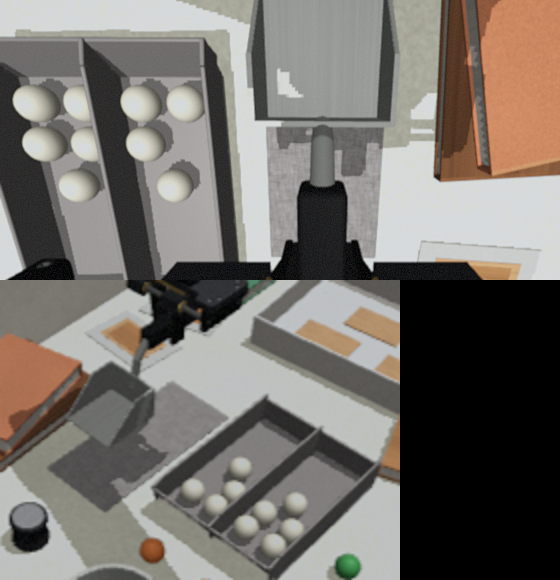

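```bash
python3 - <<'E'
from h import *
W=r.camera_params("wrist");D=r.camera_params("side");S=r.camera_params("scene")
s=r.read_state();p=s['ee_pos'];T=R.from_quat(s['eef_rot'])
g=p-T.apply([0,0,.019])
for deg in(-4,-2,0,2,4):   # + = lip up
    Q=T*R.from_matrix(np.array([[1,0,0],[0,-1,0],[0,0,-1.]]).T)  # scoop x=tool x, y=-tool y, z=-tool z
    Q=Q*R.from_euler('y',-deg,degrees=True)
    f=lambda x,y,z: g+Q.apply([x+.114,y,z-.094])
    print(deg,[proj(W,f(-.044,y,.050)).round(0) for y in(.041,-.041)],[proj(W,f(-.01,y,.050)).round(0) for y in(.041,-.041)],'side lip',[((proj(D,f(.044,y,0))-[250,90])*2+[0,280]).round(0) for y in(.041,-.041)],'bk',[((proj(D,f(-.044,y,.05))-[250,90])*2+[0,280]).round(0) for y in(.041,-.041)])
crop("d2",270,125,350,190,9,"x")
E
```

```text
-4 [array([252., 127.]), array([394., 127.])] [array([249.,  64.]), array([397.,  64.])] side lip [array([111., 451.]), array([ 69., 421.])] bk [array([156., 389.]), array([111., 361.])]
-2 [array([251., 124.]), array([395., 124.])] [array([248.,  60.]), array([399.,  60.])] side lip [array([110., 450.]), array([ 67., 420.])] bk [array([155., 388.]), array([111., 360.])]
0 [array([250., 122.]), array([396., 122.])] [array([246.,  56.]), array([401.,  56.])] side lip [array([108., 448.]), array([ 65., 418.])] bk [array([154., 387.]), array([110., 359.])]
2 [array([249., 119.]), array([397., 119.])] [array([244.,  52.]), array([403.,  52.])] side lip [array([106., 446.]), array([ 63., 416.])] bk [array([154., 386.]), array([109., 358.])]
4 [array([248., 117.]), array([399., 117.])] [array([242.,  48.]), array([404.,  48.])] side lip [array([104., 444.]), array([ 61., 414.])] bk [array([153., 385.]), array([108., 357.])]
```

```bash
cat >> h.py <<'E'
OFF=np.array([.158,0,.075])
def plan(wps,p=None,q=None,yaw=90.):
    """lip waypoints (x,y,z,pitch deg, + lip up[,yaw]) -> rows from the tool pose p,q"""
    s=r.read_state();p=s['ee_pos'] if p is None else np.array(p);T=R.from_quat(s['eef_rot'] if q is None else q)
    for w in wps:
        yw=w[4] if len(w)>4 else yaw; c,n=np.cos(np.radians(yw)),np.sin(np.radians(yw))
        Q=R.from_matrix(np.array([[c,n,0],[n,-c,0],[0,0,-1]]))*R.from_euler('y',w[3],degrees=True)
        t=np.array(w[:3])-Q.apply(OFF); d=T.inv().apply(t-p)*100; v=(T.inv()*Q).as_rotvec()
        print(w,'tcp',t.round(3),'row',[round(float(k),2) for k in d]+[round(float(k),3) for k in v])
E
python3 - <<'E'
from h import *
plan([(.519,-.222,.085,0),(.519,-.222,.085,-4),(.519,-.222,.012,-4)])
E
```

```text
(0.519, -0.222, 0.085, 0) tcp [ 0.519 -0.38   0.16 ] row [-18.31, -13.98, 1.56, -0.003, -0.001, -0.02]
(0.519, -0.222, 0.085, -4) tcp [ 0.519 -0.374  0.171] row [-17.75, -14.0, 0.48, -0.004, -0.071, -0.02]
(0.519, -0.222, 0.012, -4) tcp [ 0.519 -0.374  0.098] row [-17.75, -13.97, 7.78, -0.004, -0.071, -0.02]
```

Emit:
carry_out:
  steps:
    - [[-3, -2, 0, 0, 0, 0], [-6, -4.5, 0, 0, 0, 0], [-9, -7, 0, 0, 0, -0.01], [-12, -9.5, 0, 0, -0.02, -0.02], [-15, -12, 0.2, 0, -0.05, -0.02], [-17.5, -14, 0.5, 0, -0.07, -0.02], [-17.75, -14, 0.5, 0, -0.07, -0.02], [-17.75, -14, 0.5, 0, -0.07, -0.02], [-17.75, -14, 0.5, 0, -0.07, -0.02], [-17.75, -14, 0.5, 0, -0.07, -0.02]]

```text
time: 4.2
ee_pos: [0.521, -0.373, 0.1718]
eef_rot: [0.706, 0.707, -0.025, 0.024]
ft_force: [0.4, 0.2, -1.0]
width: 0.0213
grip_force: 60.0
```

```bash
python3 - <<'E'
from h import *
s=r.read_state();print(s['time'],s['ee_pos'],s['eef_rot'],s['joint_positions'])
cap("wrist","w3");W=r.camera_params("wrist");print(W['view'])
for n in("scene","side"):cap(n,n[0]+"3")
a=cv2.imread("pics/w3.png")[:300,60:580]; b=cv2.resize(cv2.imread("pics/s3.png")[220:372,150:320],None,fx=2,fy=2)[:300]
cv2.imwrite("pics/m3.png",np.vstack([a,cv2.copyMakeBorder(b,0,0,0,520-b.shape[1],cv2.BORDER_CONSTANT)]))
E
```

```text
4.2 [ 0.52095683 -0.37302511  0.17177961] [ 0.70596742  0.70741462 -0.02458923  0.02387313] [0.43817932 0.36512577 0.10076636 1.52998186 0.02521039 1.2143117
 0.5253828 ]
[[ 9.99994405e-01  2.78831055e-03 -1.84789059e-03 -5.18776624e-01]
 [-3.27418298e-03  9.29008596e-01 -3.70043658e-01  3.82619752e-01]
 [ 6.84909606e-04  3.70047638e-01  9.29012528e-01 -2.02203419e-01]
 [ 0.00000000e+00  0.00000000e+00  0.00000000e+00  1.00000000e+00]]
```

View pics/m3.png

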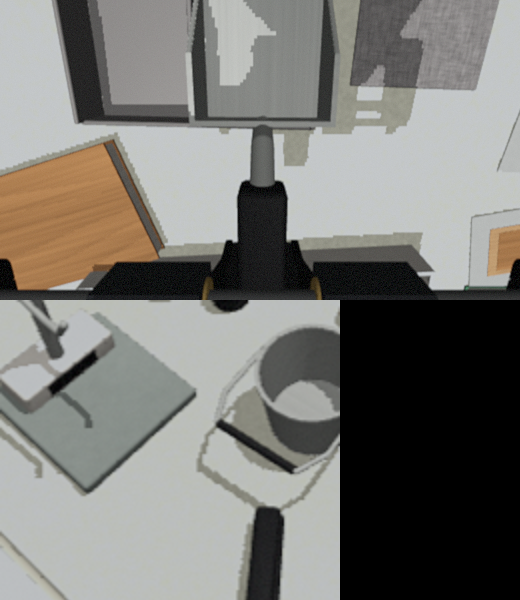

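```bash
python3 - <<'E'
from h import *
W=r.camera_params("wrist")
for u in[(138,123),(252,123),(372,128),(118,0)]: print(u,atz(W,u,.044).round(4),atz(W,u,.054).round(4))
for X in[(.37,-.322,.044),(.47,-.322,.044),(.57,-.322,.044),(.37,-.322,.054),(.57,-.322,.054)]:print(X,proj(W,X).round(1))
crop("w3",100,60,400,150,2.6,"c5")
E
```

```text
(138, 123) [ 0.3619 -0.3206  0.044 ] [ 0.3674 -0.3192  0.054 ]
(252, 123) [ 0.4599 -0.3204  0.044 ] [ 0.462 -0.319  0.054]
(372, 128) [ 0.5633 -0.3244  0.044 ] [ 0.5617 -0.3228  0.054 ]
(118, 0) [ 0.3656 -0.2294  0.044 ] [ 0.371  -0.2311  0.054 ]
(0.37, -0.322, 0.044) [147.8 124.6]
(0.47, -0.322, 0.044) [263.8 124.9]
(0.57, -0.322, 0.044) [380.  125.2]
(0.37, -0.322, 0.054) [141.8 126.4]
(0.57, -0.322, 0.054) [382.  127.1]
```

View pics/c5.png

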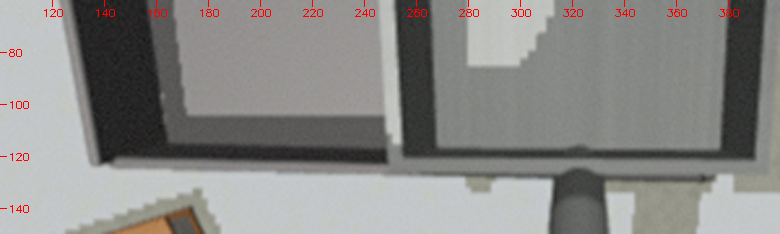

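```bash
python3 - <<'E'
from h import *
plan([(.517,-.221,.085,-4),(.517,-.221,.03,-4),(.517,-.221,.008,-4)],yaw=89)
E
```

```text
(0.517, -0.221, 0.085, -4) tcp [ 0.514 -0.373  0.171] row [0.03, -0.65, 0.14, 0.001, -0.0, 0.019]
(0.517, -0.221, 0.03, -4) tcp [ 0.514 -0.373  0.116] row [0.41, -0.64, 5.62, 0.001, -0.0, 0.019]
(0.517, -0.221, 0.008, -4) tcp [ 0.514 -0.373  0.094] row [0.56, -0.64, 7.82, 0.001, -0.0, 0.019]
```

Emit:
carry_out:
  steps:
    - [[0.03, -0.65, 0.15, 0, 0, 0.02], [0.2, -0.65, 2.5, 0, 0, 0.02], [0.35, -0.65, 5, 0, 0, 0.02], [0.45, -0.65, 6.5, 0, 0, 0.02], [0.55, -0.65, 7.7, 0, 0, 0.02], [0.55, -0.65, 7.8, 0, 0, 0.02], [0.55, -0.65, 7.8, 0, 0, 0.02], [0.55, -0.65, 7.8, 0, 0, 0.02]]

```text
time: 5.02
ee_pos: [0.514, -0.3749, 0.0955]
eef_rot: [0.714, 0.699, -0.024, 0.026]
ft_force: [-0.1, 0.1, -1.6]
width: 0.0217
grip_force: 60.0
```

```bash
python3 - <<'E'
from h import *
s=r.read_state();print(s['ft_force'],s['torque'],s['ee_pos'])
plan([(.517,-.221,.005,-4),(.518,-.16,.005,-4),(.519,-.12,.005,-4),(.519,-.10,.005,-4),(.5195,-.093,.006,-4),(.5195,-.09,.009,4),(.5195,-.088,.014,12),(.5195,-.088,.025,20),(.5195,-.09,.09,20)],yaw=89)
E
```

```text
[-0.09726714  0.06325569 -1.60295155] [-0.08519931  0.01532238 -0.00847527] [ 0.51401839 -0.37493046  0.09554295]
(0.517, -0.221, 0.005, -4) tcp [ 0.514 -0.373  0.091] row [0.19, 0.03, 0.46, 0.002, 0.001, -0.003]
(0.518, -0.16, 0.005, -4) tcp [ 0.515 -0.312  0.091] row [6.28, 0.0, 0.03, 0.002, 0.001, -0.003]
(0.519, -0.12, 0.005, -4) tcp [ 0.516 -0.272  0.091] row [10.27, 0.02, -0.26, 0.002, 0.001, -0.003]
(0.519, -0.1, 0.005, -4) tcp [ 0.516 -0.252  0.091] row [12.26, -0.02, -0.4, 0.002, 0.001, -0.003]
(0.5195, -0.093, 0.006, -4) tcp [ 0.517 -0.245  0.092] row [12.95, 0.02, -0.55, 0.002, 0.001, -0.003]
(0.5195, -0.09, 0.009, 4) tcp [ 0.517 -0.253  0.073] row [12.34, 0.01, 1.41, 0.002, 0.141, -0.003]
(0.5195, -0.088, 0.014, 12) tcp [ 0.517 -0.258  0.055] row [11.94, 0.01, 3.27, 0.002, 0.28, -0.003]
(0.5195, -0.088, 0.025, 20) tcp [ 0.516 -0.262  0.041] row [11.64, 0.0, 4.6, 0.003, 0.42, -0.002]
(0.5195, -0.09, 0.09, 20) tcp [ 0.516 -0.264  0.106] row [10.98, 0.02, -1.87, 0.003, 0.42, -0.002]
```

Emit:
carry_out:
  steps:
    - [[0.2, 0, 0.3, 0, 0, 0], [0.5, 0, 0.45, 0, 0, 0], [1.5, 0, 0.37, 0, 0, 0], [2.5, 0, 0.3, 0, 0, 0], [3.5, 0, 0.23, 0, 0, 0], [4.5, 0, 0.16, 0, 0, 0], [5.5, 0, 0.09, 0, 0, 0], [6.5, 0, 0.02, 0, 0, 0], [7.5, 0, -0.05, 0, 0, 0], [8.5, 0, -0.12, 0, 0, 0], [9.5, 0, -0.2, 0, 0, 0], [10.5, 0, -0.27, 0, 0, 0], [11.5, 0, -0.34, 0, 0, 0], [12.2, 0, -0.4, 0, 0, 0], [12.2, 0, -0.4, 0, 0, 0], [12.2, 0, -0.4, 0, 0, 0]]

```text
time: 6.35
ee_pos: [0.5159, -0.2521, 0.0897]
eef_rot: [0.713, 0.7, -0.025, 0.025]
ft_force: [-0.3, 0.1, -1.8]
width: 0.0213
grip_force: 60.0
```

```bash
python3 - <<'E'
from h import *
s=r.read_state();print(s['time'],s['ft_force'],s['torque'],s['ee_pos'])
p=s['ee_pos'];T=R.from_quat(s['eef_rot']);print('lip',p+T.apply(OFF))
for n in("scene","side"):cap(n,n+"4")
crop("scene4",190,215,310,330,5,"x4a",10);crop("side4",300,150,440,250,4,"x4b",10)
a=cv2.imread("pics/x4a.png")[::1];b=cv2.imread("pics/x4b.png")
a=cv2.resize(a,(415,398));b=cv2.resize(b,(385,275));cv2.imwrite("pics/m4.png",np.hstack([a,cv2.copyMakeBorder(b,0,123,0,0,cv2.BORDER_CONSTANT)]))
E
```

```text
6.35 [-0.30159972  0.06961477 -1.833465  ] [ 0.08349729  0.0399343  -0.00687974] [ 0.51591443 -0.25210304  0.08974617]
lip [ 0.51887937 -0.09973614  0.00392927]
```

View pics/m4.png

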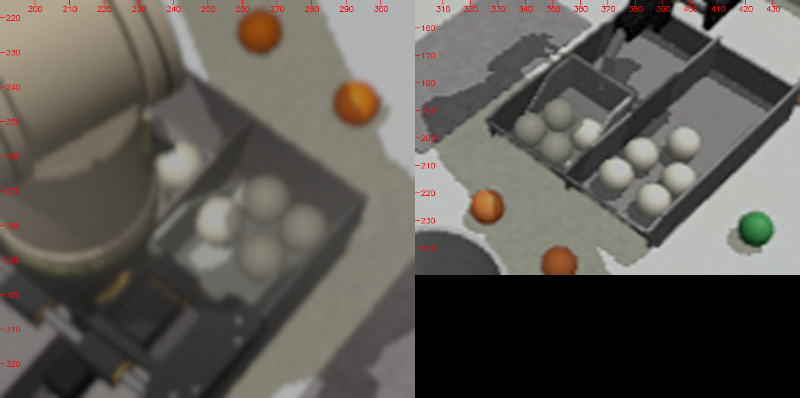

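```bash
python3 - <<'E'
from h import *
plan([(.519,-.096,.005,-4),(.519,-.095,.006,0),(.519,-.090,.015,5),(.519,-.086,.023,10),(.519,-.082,.031,15),(.519,-.079,.039,20),(.519,-.079,.05,22),(.519,-.08,.09,22),(.519,-.08,.15,22)],yaw=89)
E
```

```text
(0.519, -0.096, 0.005, -4) tcp [ 0.516 -0.248  0.091] row [0.46, 0.05, -0.14, 0.0, 0.0, -0.003]
(0.519, -0.095, 0.006, 0) tcp [ 0.516 -0.253  0.081] row [0.07, 0.05, 0.87, 0.0, 0.07, -0.003]
(0.519, -0.09, 0.015, 5) tcp [ 0.516 -0.254  0.076] row [0.01, 0.04, 1.38, 0.001, 0.157, -0.003]
(0.519, -0.086, 0.023, 10) tcp [ 0.516 -0.255  0.069] row [-0.01, 0.04, 2.04, 0.001, 0.245, -0.003]
(0.519, -0.082, 0.031, 15) tcp [ 0.516 -0.254  0.063] row [0.09, 0.03, 2.72, 0.001, 0.332, -0.003]
(0.519, -0.079, 0.039, 20) tcp [ 0.516 -0.253  0.055] row [0.23, 0.02, 3.42, 0.001, 0.419, -0.003]
(0.519, -0.079, 0.05, 22) tcp [ 0.516 -0.254  0.06 ] row [0.15, 0.02, 2.94, 0.001, 0.454, -0.003]
(0.519, -0.08, 0.09, 22) tcp [ 0.516 -0.255  0.1  ] row [-0.23, 0.03, -1.05, 0.001, 0.454, -0.003]
(0.519, -0.08, 0.15, 22) tcp [ 0.516 -0.255  0.16 ] row [-0.65, 0.03, -7.03, 0.001, 0.454, -0.003]
```

Emit:
carry_out:
  steps:
    - [[0.25, 0, -0.05, 0, 0, 0], [0.46, 0.03, -0.1, 0, 0, 0], [0.25, 0.03, 0.4, 0, 0.035, 0], [0.07, 0.03, 0.87, 0, 0.07, 0], [0.05, 0.03, 1.1, 0, 0.115, 0], [0.02, 0.03, 1.38, 0, 0.157, 0], [0, 0.03, 1.7, 0, 0.2, 0], [0, 0.03, 2.04, 0, 0.245, 0], [0.1, 0.03, 2.72, 0, 0.332, 0], [0.2, 0.03, 3.4, 0, 0.419, 0], [0.2, 0.03, 3.4, 0, 0.419, 0], [0.15, 0.03, 2.9, 0, 0.454, 0], [0.1, 0.03, 1.5, 0, 0.454, 0], [-0.2, 0.03, -1, 0, 0.454, 0], [-0.4, 0.03, -4, 0, 0.454, 0], [-0.65, 0.03, -7, 0, 0.454, 0], [-0.65, 0.03, -7, 0, 0.454, 0], [-0.65, 0.03, -7, 0, 0.454, 0]]

```text
time: 7.95
ee_pos: [0.5175, -0.2544, 0.1632]
eef_rot: [0.701, 0.688, 0.136, -0.13]
ft_force: [-0.4, -0.3, -2.9]
width: 0.0214
grip_force: 60.0
```

```bash
cat >> h.py <<'E'
def balls(im,z,cam):
    """white ball blobs -> px, area, world point at height z"""
    h=cv2.cvtColor(im,cv2.COLOR_BGR2HSV)
    b,g,rr=[im[...,i].astype(int) for i in range(3)]
    m=((rr-b>8)&(rr-b<45)&(abs(rr-g)<14)&(rr>95)).astype(np.uint8)*255
    m=cv2.morphologyEx(m,cv2.MORPH_OPEN,np.ones((3,3),np.uint8))
    n,l,st,c=cv2.connectedComponentsWithStats(m)
    return [(c[i].round(1),int(st[i,4]),atz(cam,c[i],z).round(3)) for i in range(1,n) if st[i,4]>25]
E
python3 - <<'E'
from h import *
s=r.read_state();print(s['time'],s['ft_force'],s['torque'],s['ee_pos'],s['joint_positions'])
im0=cv2.imread("pics/scene0.png");S=r.camera_params("scene");D=r.camera_params("side")
for b in balls(im0,.021,S):print(b)
print('d0')
for b in balls(cv2.imread("pics/side0.png"),.021,D):print(b)
print('now')
for n,c in(("scene",S),("side",D)):
    im=cap(n,n+"5")
    print(n)
    for b in balls(im,.021,c):print(b)
E
```

```text
7.95 [-0.44789334 -0.28870351 -2.87735485] [-1.04988556  0.04803316 -0.02070419] [ 0.51745931 -0.25435292  0.16320078] [ 5.70713410e-01  4.20184735e-01  1.23087600e-03  1.52142488e+00
 -3.27784689e-01  1.41071167e+00  6.40832236e-01]
(array([43.6,  2. ]), 38, array([-0.731,  0.229,  0.021]))
(array([275.4,  57.1]), 12906, array([0.073, 0.487, 0.021]))
(array([360. ,  15.1]), 3483, array([0.178, 0.816, 0.021]))
(array([485.4,  17. ]), 1477, array([0.524, 1.059, 0.021]))
(array([572.3,  30.2]), 5773, array([0.785, 1.169, 0.021]))
(array([67.3, 45.8]), 100, array([-0.493,  0.134,  0.021]))
(array([150.6,  60.4]), 69, array([-0.232,  0.244,  0.021]))
(array([21.3, 77.3]), 537, array([-0.495, -0.04 ,  0.021]))
(array([484. , 100.9]), 3555, array([0.687, 0.708, 0.021]))
(array([95.6, 84.5]), 591, array([-0.29 ,  0.073,  0.021]))
(array([142.4, 109.1]), 305, array([-0.105,  0.087,  0.021]))
(array([ 41. , 145.7]), 405, array([-0.232, -0.174,  0.021]))
(array([194.5, 154.8]), 7129, array([0.132, 0.054, 0.021]))
(array([434.4, 135.3]), 179, array([0.631, 0.505, 0.021]))
(array([369.4, 137. ])
[... 7109 characters left out ...]
ay([320.9, 231.1]), 33, array([0.505, 0.022, 0.021]))
(array([417.2, 238.4]), 35, array([ 0.311, -0.128,  0.021]))
(array([346.8, 252.2]), 38, array([0.415, 0.027, 0.021]))
(array([139.8, 270.5]), 148, array([0.742, 0.401, 0.021]))
(array([ 35.9, 300. ]), 615, array([0.844, 0.599, 0.021]))
(array([280.3, 282.7]), 480, array([0.475, 0.198, 0.021]))
(array([  3.1, 275.2]), 78, array([0.963, 0.623, 0.021]))
(array([ 12.5, 279.2]), 37, array([0.936, 0.613, 0.021]))
(array([155.3, 344.5]), 646, array([0.562, 0.477, 0.021]))
(array([278.6, 299. ]), 84, array([0.449, 0.23 , 0.021]))
(array([263.6, 312.2]), 127, array([0.45 , 0.275, 0.021]))
(array([271.4, 362.1]), 174, array([0.358, 0.338, 0.021]))
```

```bash
python3 - <<'E'
from h import *
plan([(.519,-.08,.17,22),(.45,.125,.17,22),(.45,.125,.15,8),(.45,.12,.125,0),(.45,.12,.12,-20),(.45,.12,.12,-40),(.45,.12,.125,-50)])
E
```

```text
(0.519, -0.08, 0.17, 22) tcp [ 0.519 -0.255  0.18 ] row [0.67, 0.3, -1.91, 0.008, 0.002, -0.018]
(0.45, 0.125, 0.17, 22) tcp [ 0.45 -0.05  0.18] row [19.56, -6.99, 5.68, 0.008, 0.002, -0.018]
(0.45, 0.125, 0.15, 8) tcp [ 0.45  -0.042  0.202] row [21.09, -7.0, 3.93, 0.005, -0.243, -0.018]
(0.45, 0.12, 0.125, 0) tcp [ 0.45  -0.038  0.2  ] row [21.37, -7.01, 4.29, 0.004, -0.382, -0.019]
(0.45, 0.12, 0.12, -20) tcp [ 0.45  -0.003  0.245] row [26.3, -7.08, 1.47, 0.001, -0.732, -0.02]
(0.45, 0.12, 0.12, -40) tcp [0.45  0.047 0.279] row [32.22, -7.17, 0.14, -0.003, -1.081, -0.02]
(0.45, 0.12, 0.125, -50) tcp [0.45  0.076 0.294] row [35.45, -7.22, -0.2, -0.004, -1.255, -0.02]
```

Carry to above the pail (pitch held lip up), then level out.

Emit:
carry_out:
  steps:
    - [[0.3, 0, -1, 0, 0, 0], [0.7, 0, -2, 0, 0, -0.01], [2, -0.5, -1.5, 0, 0, -0.02], [4, -1.2, -0.7, 0, 0, -0.02], [6, -2, 0.1, 0, 0, -0.02], [8, -2.7, 0.9, 0, 0, -0.02], [10, -3.4, 1.7, 0, 0, -0.02], [12, -4.2, 2.6, 0, 0, -0.02], [14, -5, 3.4, 0, 0, -0.02], [16, -5.7, 4.2, 0, 0, -0.02], [18, -6.4, 5, 0, 0, -0.02], [19, -6.8, 5.5, 0, 0, -0.02], [19.6, -7, 5.7, 0, 0, -0.02], [19.6, -7, 5.7, 0, 0, -0.02], [19.6, -7, 5.7, 0, 0, -0.02]]

```text
time: 9.3
ee_pos: [0.4505, -0.0507, 0.1809]
eef_rot: [0.694, 0.694, 0.138, -0.131]
ft_force: [0.6, -0.5, -2.3]
width: 0.0215
grip_force: 60.0
```

```bash
python3 - <<'E'
from h import *
s=r.read_state();print(s['time'],s['ft_force'],s['torque'],s['ee_pos'],s['joint_positions'])
p=s['ee_pos'];T=R.from_quat(s['eef_rot']);print('lip',p+T.apply(OFF))
cap("side","d6");cap("scene","s6")
a=cv2.imread("pics/d6.png").astype(int);b=cv2.imread("pics/d1.png").astype(int)
# pail moved? compare bail grip darkness region
m=(a[280:310,250:300].sum(2)<150);ys,xs=np.nonzero(m);print('grip px',xs.mean()+250,ys.mean()+280,m.sum())
m=(b[280:310,250:300].sum(2)<150);ys,xs=np.nonzero(m);print('ref',xs.mean()+250,ys.mean()+280,m.sum())
plan([(.45,.12,.15,8),(.45,.12,.125,0),(.45,.12,.12,-10),(.45,.12,.12,-20),(.45,.12,.12,-30),(.45,.12,.12,-40),(.45,.12,.12,-50)])
E
```

```text
9.3 [ 0.62541576 -0.45035995 -2.31111745] [-0.96361923  0.00862099  0.03138688] [ 0.45050271 -0.05074608  0.18090237] [ 0.41540911  0.07921605 -0.12823184  1.90776264 -0.37597924  1.28007989
  0.41843613]
lip [0.45094332 0.12383726 0.17043998]
grip px 277.8988764044944 292.96629213483146 178
ref 277.84180790960454 293.0 177
(0.45, 0.12, 0.15, 8) tcp [ 0.45  -0.047  0.202] row [1.2, -0.04, -1.85, 0.009, -0.244, -0.001]
(0.45, 0.12, 0.125, 0) tcp [ 0.45  -0.038  0.2  ] row [1.94, -0.04, -1.3, 0.009, -0.384, -0.001]
(0.45, 0.12, 0.12, -10) tcp [ 0.45  -0.023  0.221] row [4.16, -0.03, -2.7, 0.009, -0.558, -0.002]
(0.45, 0.12, 0.12, -20) tcp [ 0.45  -0.003  0.245] row [6.87, -0.02, -4.11, 0.009, -0.733, -0.003]
(0.45, 0.12, 0.12, -30) tcp [0.45  0.021 0.264] row [9.77, -0.01, -5.04, 0.009, -0.907, -0.004]
(0.45, 0.12, 0.12, -40) tcp [0.45  0.047 0.279] row [12.79, -0.0, -5.44, 0.008, -1.082, -0.004]
(0.45, 0.12, 0.12, -50) tcp [0.45  0.076 0.289] row [15.84, -0.0, -5.31, 0.008, -1.256, -0.005]
```

Emit:
carry_out:
  steps:
    - [[0.6, 0, -1, 0, -0.12, 0], [1.2, 0, -1.8, 0, -0.24, 0], [1.6, 0, -1.6, 0, -0.31, 0], [1.9, 0, -1.3, 0, -0.38, 0], [3, 0, -2, 0, -0.47, 0], [4.2, 0, -2.7, 0, -0.56, 0], [5.5, 0, -3.4, 0, -0.65, 0], [6.9, 0, -4.1, 0, -0.73, 0], [8.3, 0, -4.6, 0, -0.82, 0], [9.8, 0, -5, 0, -0.91, 0], [11.3, 0, -5.3, 0, -1, 0], [12.8, 0, -5.4, 0, -1.08, 0], [12.8, 0, -5.4, 0, -1.08, 0], [12.8, 0, -5.4, 0, -1.08, 0], [12.8, 0, -5.4, 0, -1.08, 0], [12.8, 0, -5.4, 0, -1.08, 0]]

```text
time: 10.73
ee_pos: [0.4497, 0.0473, 0.2787]
eef_rot: [0.667, 0.662, -0.239, 0.243]
ft_force: [0.5, -1.0, -2.2]
width: 0.0215
grip_force: 60.0
```

```bash
python3 - <<'E'
from h import *
s=r.read_state();print(s['time'],s['ft_force'],s['torque'],s['ee_pos'],s['joint_positions'],s['width'])
p=s['ee_pos'];T=R.from_quat(s['eef_rot']);print('lip',p+T.apply(OFF), T.apply([1,0,0]))
cap("side","d7");cap("scene","s7")
crop("d7",215,165,365,320,3.2,"x7a");crop("s7",270,120,400,230,3.2,"x7b")
a=cv2.imread("pics/x7a.png");b=cv2.imread("pics/x7b.png")[:496,:310]
cv2.imwrite("pics/m7.png",np.hstack([a[:480],cv2.copyMakeBorder(b,0,max(0,480-b.shape[0]),0,0,cv2.BORDER_CONSTANT)[:480]]))
E
```

```text
10.7333 [ 0.47109997 -0.97939089 -2.24664873] [ 0.98152372 -0.01698529  0.02865739] [0.44969762 0.04729913 0.27868204] [-0.1035401   0.17471635 -0.58391863  1.73500707  0.61770173  1.73376005
 -0.75816367] 0.021531698161143857
lip [0.45133577 0.12057772 0.1198848 ] [ 0.00865659  0.76786782 -0.64054983]
```

```bash
python3 - <<'E'
from h import *
plan([(.45,.12,.125,-20),(.45,.11,.135,0),(.449,.05,.135,0),(.417,-.221,.09,-4,89)])
E
```

```text
(0.45, 0.12, 0.125, -20) tcp [ 0.45  -0.003  0.25 ] row [-1.97, 0.03, 5.48, 0.006, 0.347, -0.008]
(0.45, 0.11, 0.135, 0) tcp [ 0.45  -0.048  0.21 ] row [-2.9, 0.02, 11.41, 0.007, 0.696, -0.007]
(0.449, 0.05, 0.135, 0) tcp [ 0.449 -0.108  0.21 ] row [-7.51, -0.06, 15.25, 0.007, 0.696, -0.007]
(0.417, -0.221, 0.09, -4, 89) tcp [ 0.414 -0.373  0.176] row [-25.72, -3.45, 34.87, 0.014, 0.626, 0.009]
```

Emit:
carry_out:
  steps:
    - [[-0.7, 0, 1.8, 0, 0.12, 0], [-1.4, 0, 3.6, 0, 0.23, 0], [-2, 0, 5.5, 0, 0.35, 0], [-2.3, 0, 7.5, 0, 0.465, 0], [-2.6, 0, 9.5, 0, 0.58, 0], [-2.9, 0, 11.4, 0, 0.69, 0], [-4.4, 0, 12.7, 0, 0.69, 0], [-6, 0, 14, 0, 0.69, 0], [-7.5, -0.1, 15.3, 0, 0.69, 0], [-7.5, -0.1, 15.3, 0, 0.69, 0], [-7.5, -0.1, 15.3, 0, 0.69, 0], [-7.5, -0.1, 15.3, 0, 0.69, 0]]

```text
time: 11.83
ee_pos: [0.4488, -0.1069, 0.2096]
eef_rot: [0.708, 0.706, 0.001, 0.005]
ft_force: [-0.6, 0.2, -2.2]
width: 0.0217
grip_force: 60.0
```

```bash
python3 - <<'E'
from h import *
s=r.read_state();print(s['time'],s['ft_force'],s['torque'],s['ee_pos'],s['joint_positions'],s['width'])
cap("side","d8");cap("scene","s8");cap("wrist","w8")
def inb(f,c,x0,x1,y0,y1,z=.021): print(f,[(b[0].tolist(),b[1],b[2][:2].tolist()) for b in balls(cv2.imread(f"pics/{f}.png"),z,r.camera_params(c)) if x0<b[2][0]<x1 and y0<b[2][1]<y1 and b[1]<400])
inb("d8","side",.3,.75,-.35,.3);inb("s8","scene",.3,.75,-.35,.3)
inb("w8","wrist",.3,.75,-.35,.3)
plan([(.449,.05,.135,0),(.417,-.221,.09,-4,89)])
E
```

```text
11.8333 [-0.60344519  0.2407134  -2.17661545] [-0.135099   -0.01403017  0.02883717] [ 0.44875286 -0.10690049  0.20961567] [ 3.54287654e-01 -1.72524285e-02 -2.19643780e-01  1.88878261e+00
  1.10360135e-03  1.26004520e+00  1.32310623e-01] 0.02170953547021204
d8 [([397.0, 202.2], 72, [0.418, -0.193]), ([236.4, 203.6], 67, [0.735, 0.109]), ([381.4, 206.3], 69, [0.441, -0.152]), ([226.1, 215.8], 97, [0.722, 0.155]), ([372.7, 214.4], 57, [0.441, -0.113]), ([393.9, 215.1], 63, [0.398, -0.15]), ([254.2, 221.2], 53, [0.655, 0.117]), ([385.6, 223.2], 72, [0.398, -0.113]), ([417.1, 238.4], 35, [0.311, -0.128]), ([303.5, 262.5], 85, [0.473, 0.121]), ([315.2, 273.2], 29, [0.433, 0.124]), ([278.5, 298.9], 85, [0.449, 0.23]), ([263.4, 312.1], 131, [0.45, 0.275])]
s8 [([313.1, 183.9], 180, [0.451, 0.169]), ([295.2, 188.5], 81, [0.421, 0.129]), ([418.0, 215.6], 83, [0.723, 0.248]), ([222.5, 257.7], 255, [0.399, -0.134]), ([395.2, 256.5], 297, [0.735, 0.115]), ([372.0, 253.0], 31, [0.685, 0.09]), ([235.9, 267.8], 261, [0.443, -0.135]), ([212.0, 281.4], 138, [0.42, -0.195])]
w8 [([306.7, 177.8], 30, [0.433, -0.109]), ([211.0, 205.5], 246, [0.324, -0.141])]
(0.449, 0.05, 0.135, 0) tcp [ 0.449 -0.108  0.21 ] row [-0.17, 0.01, -0.05, 0.009, 0.006, -0.0]
(0.417, -0.221, 0.09, -4, 89) tcp [ 0.414 -0.373  0.176] row [-26.69, -3.48, 3.5, 0.009, -0.064, 0.017]
```

Emit:
carry_out:
  steps:
    - [[-3, -0.3, 0.2, 0, 0, 0], [-6.5, -0.8, 0.6, 0, 0, 0], [-10, -1.3, 1, 0, 0, 0], [-13.5, -1.8, 1.5, 0, -0.02, 0], [-17, -2.3, 2, 0, -0.04, 0.01], [-20.5, -2.7, 2.5, 0, -0.06, 0.02], [-24, -3.1, 3, 0, -0.064, 0.02], [-26.7, -3.5, 3.5, 0, -0.064, 0.02], [-26.7, -3.5, 3.5, 0, -0.064, 0.02], [-26.7, -3.5, 3.5, 0, -0.064, 0.02], [-26.7, -3.5, 3.5, 0, -0.064, 0.02]]

```text
time: 12.9
ee_pos: [0.4144, -0.3731, 0.1755]
eef_rot: [0.714, 0.699, -0.022, 0.027]
ft_force: [1.3, 0.3, -2.7]
width: 0.0217
grip_force: 60.0
```

```bash
python3 - <<'E'
from h import *
s=r.read_state();print(s['time'],s['ee_pos'],s['joint_positions'],s['ft_force'])
plan([(.4165,-.221,.03,-4),(.4165,-.221,.008,-4)],yaw=89)
E
```

```text
12.9 [ 0.41438844 -0.37313096  0.17554551] [0.60079384 0.1769021  0.01934775 1.75546927 0.0528706  1.16317475
 0.57934845] [ 1.29901203  0.26124965 -2.69671599]
(0.4165, -0.221, 0.03, -4) tcp [ 0.414 -0.373  0.116] row [0.39, -0.11, 5.96, 0.009, -0.001, -0.003]
(0.4165, -0.221, 0.008, -4) tcp [ 0.414 -0.373  0.094] row [0.54, -0.13, 8.15, 0.009, -0.001, -0.003]
```

Emit:
carry_out:
  steps:
    - [[0.1, 0, 1.5, 0.01, 0, 0], [0.25, -0.1, 4, 0.01, 0, 0], [0.4, -0.1, 6, 0.01, 0, 0], [0.5, -0.1, 7.5, 0.01, 0, 0], [0.55, -0.1, 8.1, 0.01, 0, 0], [0.55, -0.1, 8.1, 0.01, 0, 0], [0.55, -0.1, 8.1, 0.01, 0, 0]]

```text
time: 13.48
ee_pos: [0.414, -0.3738, 0.0947]
eef_rot: [0.714, 0.699, -0.025, 0.024]
ft_force: [0.2, -0.2, -1.6]
width: 0.0214
grip_force: 60.0
```

```bash
python3 - <<'E'
from h import *
s=r.read_state();print(s['ft_force'],s['torque'],s['ee_pos'])
plan([(.4165,-.221,.0045,-4),(.418,-.16,.0045,-4),(.419,-.12,.0045,-4),(.4205,-.096,.0045,-4),(.4205,-.095,.006,0)],yaw=89)
E
```

```text
[ 0.15128135 -0.21897991 -1.64532275] [-0.08534139  0.01097598 -0.04493915] [ 0.41397512 -0.37380668  0.09465961]
(0.4165, -0.221, 0.0045, -4) tcp [ 0.414 -0.373  0.09 ] row [0.07, -0.01, 0.43, -0.001, 0.0, -0.003]
(0.418, -0.16, 0.0045, -4) tcp [ 0.415 -0.312  0.09 ] row [6.16, 0.01, 0.0, -0.001, 0.0, -0.003]
(0.419, -0.12, 0.0045, -4) tcp [ 0.416 -0.272  0.09 ] row [10.15, 0.02, -0.28, -0.001, 0.0, -0.003]
(0.4205, -0.096, 0.0045, -4) tcp [ 0.418 -0.248  0.09 ] row [12.55, 0.12, -0.44, -0.001, 0.0, -0.003]
(0.4205, -0.095, 0.006, 0) tcp [ 0.418 -0.253  0.081] row [12.15, 0.12, 0.52, -0.001, 0.07, -0.004]
```

Emit:
carry_out:
  steps:
    - [[0.1, 0, 0.3, 0, 0, 0], [0.5, 0, 0.4, 0, 0, 0], [1.5, 0, 0.33, 0, 0, 0], [2.5, 0, 0.26, 0, 0, 0], [3.5, 0, 0.19, 0, 0, 0], [4.5, 0, 0.12, 0, 0, 0], [5.5, 0, 0.05, 0, 0, 0], [6.5, 0, -0.02, 0, 0, 0], [7.5, 0, -0.09, 0, 0, 0], [8.5, 0, -0.16, 0, 0, 0], [9.5, 0.05, -0.23, 0, 0, 0], [10.5, 0.05, -0.3, 0, 0, 0], [11.2, 0.1, -0.35, 0, 0, 0], [11.8, 0.1, -0.39, 0, 0, 0], [12.2, 0.1, -0.42, 0, 0, 0], [12.55, 0.1, -0.44, 0, 0, 0], [12.55, 0.1, -0.44, 0, 0, 0], [12.55, 0.1, -0.44, 0, 0, 0]]

```text
time: 14.98
ee_pos: [0.4172, -0.2488, 0.09]
eef_rot: [0.714, 0.699, -0.025, 0.024]
ft_force: [0.2, 0.4, -2.1]
width: 0.0213
grip_force: 60.0
```

```bash
python3 - <<'E'
from h import *
s=r.read_state();print(s['time'],s['ft_force'],s['torque'],s['ee_pos'])
p=s['ee_pos'];T=R.from_quat(s['eef_rot']);print('lip',p+T.apply(OFF))
cap("side","d9");cap("scene","s9")
for f,c in(("d9","side"),("s9","scene")): print(f,[(b[0].tolist(),b[1],b[2][:2].tolist()) for b in balls(cv2.imread(f"pics/{f}.png"),.023,r.camera_params(c)) if .36<b[2][0]<.48 and -.33<b[2][1]<-.05])
crop("d9",330,150,440,245,5,"x9a",10);crop("s9",180,215,270,300,5,"x9b",10)
plan([(.4205,-.095,.005,-4),(.4205,-.095,.006,0),(.4205,-.090,.015,5),(.4205,-.086,.023,10),(.4205,-.079,.039,20),(.4205,-.079,.05,22),(.4205,-.08,.15,22)],yaw=89)
E
```

```text
14.9833 [ 0.23892135  0.39564063 -2.06827634] [-0.0147824  -0.04965904  0.03161057] [ 0.41718672 -0.24881254  0.09002399]
lip [ 0.42046243 -0.09645277  0.00420575]
d9 [([391.8, 208.2], 98, [0.416, -0.164]), ([377.4, 216.5], 346, [0.427, -0.115])]
s9 [([232.1, 258.1], 626, [0.419, -0.122])]
(0.4205, -0.095, 0.005, -4) tcp [ 0.418 -0.247  0.091] row [0.17, 0.07, -0.1, -0.002, -0.0, -0.005]
(0.4205, -0.095, 0.006, 0) tcp [ 0.418 -0.253  0.081] row [-0.32, 0.07, 0.92, -0.001, 0.07, -0.005]
(0.4205, -0.09, 0.015, 5) tcp [ 0.418 -0.254  0.076] row [-0.38, 0.07, 1.43, -0.001, 0.157, -0.005]
(0.4205, -0.086, 0.023, 10) tcp [ 0.418 -0.255  0.069] row [-0.41, 0.06, 2.09, -0.001, 0.244, -0.005]
(0.4205, -0.079, 0.039, 20) tcp [ 0.417 -0.253  0.055] row [-0.16, 0.05, 3.47, -0.0, 0.419, -0.005]
(0.4205, -0.079, 0.05, 22) tcp [ 0.417 -0.254  0.06 ] row [-0.24, 0.05, 2.99, -0.0, 0.454, -0.005]
(0.4205, -0.08, 0.15, 22) tcp [ 0.417 -0.255  0.16 ] row [-1.04, 0.04, -6.98, -0.0, 0.454, -0.005]
```

Emit:
carry_out:
  steps:
    - [[0.15, 0.05, -0.1, 0, 0, 0], [-0.1, 0.05, 0.4, 0, 0.035, 0], [-0.3, 0.05, 0.92, 0, 0.07, 0], [-0.35, 0.05, 1.15, 0, 0.115, 0], [-0.38, 0.05, 1.43, 0, 0.157, 0], [-0.4, 0.05, 1.75, 0, 0.2, 0], [-0.4, 0.05, 2.09, 0, 0.245, 0], [-0.3, 0.05, 2.8, 0, 0.332, 0], [-0.16, 0.05, 3.45, 0, 0.419, 0], [-0.16, 0.05, 3.45, 0, 0.419, 0], [-0.2, 0.05, 2.95, 0, 0.454, 0], [-0.3, 0.05, 1.5, 0, 0.454, 0], [-0.5, 0.05, -1, 0, 0.454, 0], [-0.8, 0.05, -4, 0, 0.454, 0], [-1, 0.05, -7, 0, 0.454, 0], [-1, 0.05, -9, 0, 0.454, 0], [-1, 0.05, -9, 0, 0.454, 0], [-1, 0.05, -9, 0, 0.454, 0]]

```text
time: 16.58
ee_pos: [0.4182, -0.2527, 0.1813]
eef_rot: [0.702, 0.687, 0.135, -0.132]
ft_force: [-0.4, -0.4, -4.2]
width: 0.0214
grip_force: 60.0
```

```bash
python3 - <<'E'
from h import *
s=r.read_state();print(s['time'],s['ft_force'],s['torque'],s['ee_pos'],s['joint_positions'])
p=s['ee_pos'];T=R.from_quat(s['eef_rot']);print('lip',p+T.apply(OFF))
cap("side","d10");cap("scene","s10")
for f,c in(("d10","side"),("s10","scene")): print(f,[(b[0].tolist(),b[1],b[2][:2].tolist()) for b in balls(cv2.imread(f"pics/{f}.png"),.023,r.camera_params(c)) if .34<b[2][0]<.68 and -.33<b[2][1]<.3])
a=cv2.imread("pics/d10.png").astype(int)
m=(a[270:320,240:310].sum(2)<150);ys,xs=np.nonzero(m);print('grip px',xs.mean()+240,ys.mean()+270,m.sum())
plan([(.45,.125,.17,22)],yaw=90)
E
```

```text
16.5833 [-0.44764164 -0.36643761 -4.19460555] [-1.08610295  0.075912   -0.02063392] [ 0.41823064 -0.25268569  0.18127013] [ 0.69153425  0.24780361 -0.03123676  1.70988313 -0.2987438   1.42408252
  0.71871811]
lip [ 0.42201334 -0.07817332  0.17030992]
d10 [([386.6, 177.6], 327, [0.493, -0.248]), ([254.2, 221.2], 53, [0.653, 0.118]), ([320.9, 231.1], 33, [0.504, 0.023]), ([346.8, 252.2], 38, [0.415, 0.028]), ([304.0, 262.2], 89, [0.472, 0.121]), ([280.2, 282.8], 478, [0.474, 0.199]), ([315.3, 273.3], 28, [0.432, 0.125]), ([278.6, 298.9], 85, [0.448, 0.23]), ([263.4, 312.1], 132, [0.449, 0.275])]
s10 [([313.5, 184.1], 183, [0.453, 0.168]), ([332.3, 198.4], 382, [0.518, 0.161]), ([297.2, 188.8], 43, [0.427, 0.13]), ([265.2, 245.4], 221, [0.462, -0.048]), ([295.1, 281.3], 81, [0.578, -0.08]), ([259.8, 325.7], 312, [0.578, -0.211])]
grip px 277.13513513513516 292.15135135135137 185
(0.45, 0.125, 0.17, 22) tcp [ 0.45 -0.05  0.18] row [18.88, 2.83, 7.51, 0.006, 0.0, -0.021]
```

Emit:
carry_out:
  steps:
    - [[1.5, 0.2, 0.6, 0, 0, 0], [3.5, 0.5, 1.4, 0, 0, -0.01], [5.5, 0.8, 2.2, 0, 0, -0.02], [7.5, 1.1, 3, 0, 0, -0.02], [9.5, 1.4, 3.8, 0, 0, -0.02], [11.5, 1.7, 4.6, 0, 0, -0.02], [13.5, 2, 5.4, 0, 0, -0.02], [15.5, 2.3, 6.2, 0, 0, -0.02], [17.3, 2.6, 6.9, 0, 0, -0.02], [18.3, 2.8, 7.3, 0, 0, -0.02], [18.9, 2.8, 7.5, 0, 0, -0.02], [18.9, 2.8, 7.5, 0, 0, -0.02], [18.9, 2.8, 7.5, 0, 0, -0.02]]

```text
time: 17.77
ee_pos: [0.4499, -0.0506, 0.1814]
eef_rot: [0.695, 0.693, 0.137, -0.133]
ft_force: [0.2, -0.5, -2.1]
width: 0.0216
grip_force: 60.0
```

```bash
python3 - <<'E'
from h import *
s=r.read_state();print(s['time'],s['ft_force'],s['torque'],s['ee_pos'],s['joint_positions'])
p=s['ee_pos'];T=R.from_quat(s['eef_rot']);print('lip',p+T.apply(OFF))
cap("side","d11");a=cv2.imread("pics/d11.png").astype(int)
m=(a[280:310,250:300].sum(2)<150);ys,xs=np.nonzero(m);print('grip px',xs.mean()+250,ys.mean()+280,m.sum())
plan([(.45,.12,.15,8),(.45,.12,.125,0),(.45,.12,.12,-10),(.45,.12,.12,-20),(.45,.12,.12,-30),(.45,.12,.12,-40),(.45,.12,.12,-45)])
E
```

```text
17.7667 [ 0.17067621 -0.52001824 -2.1139897 ] [-1.05532546  0.0160748  -0.00624859] [ 0.44989288 -0.05062595  0.18141181] [ 0.48584718  0.0829091  -0.2018543   1.90344739 -0.36906148  1.28161488
  0.40949862]
lip [0.45066643 0.12395987 0.17101028]
grip px 277.91525423728814 292.954802259887 177
(0.45, 0.12, 0.15, 8) tcp [ 0.45  -0.047  0.202] row [1.16, 0.01, -1.77, 0.007, -0.244, -0.003]
(0.45, 0.12, 0.125, 0) tcp [ 0.45  -0.038  0.2  ] row [1.9, 0.0, -1.22, 0.007, -0.384, -0.004]
(0.45, 0.12, 0.12, -10) tcp [ 0.45  -0.023  0.221] row [4.13, 0.01, -2.62, 0.007, -0.558, -0.004]
(0.45, 0.12, 0.12, -20) tcp [ 0.45  -0.003  0.245] row [6.83, 0.01, -4.04, 0.006, -0.733, -0.005]
(0.45, 0.12, 0.12, -30) tcp [0.45  0.021 0.264] row [9.74, 0.01, -4.96, 0.006, -0.907, -0.005]
(0.45, 0.12, 0.12, -40) tcp [0.45  0.047 0.279] row [12.76, 0.01, -5.36, 0.006, -1.082, -0.006]
(0.45, 0.12, 0.12, -45) tcp [0.45  0.061 0.285] row [14.28, 0.01, -5.37, 0.005, -1.169, -0.006]
```

Emit:
carry_out:
  steps:
    - [[0.6, 0, -1, 0, -0.12, 0], [1.2, 0, -1.8, 0, -0.24, 0], [1.6, 0, -1.5, 0, -0.31, 0], [1.9, 0, -1.2, 0, -0.38, 0], [3, 0, -1.9, 0, -0.47, 0], [4.1, 0, -2.6, 0, -0.56, 0], [5.5, 0, -3.3, 0, -0.65, 0], [6.8, 0, -4, 0, -0.73, 0], [8.3, 0, -4.5, 0, -0.82, 0], [9.7, 0, -5, 0, -0.91, 0], [11.2, 0, -5.2, 0, -1, 0], [12.8, 0, -5.4, 0, -1.08, 0], [14.3, 0, -5.4, 0, -1.17, 0], [14.3, 0, -5.4, 0, -1.17, 0], [14.3, 0, -5.4, 0, -1.17, 0], [14.3, 0, -5.4, 0, -1.17, 0]]

```text
time: 19.15
ee_pos: [0.4502, 0.0615, 0.285]
eef_rot: [0.656, 0.651, -0.269, 0.272]
ft_force: [-0.8, 0.4, -2.2]
width: 0.0215
grip_force: 60.0
```

```bash
python3 - <<'E'
from h import *
s=r.read_state();print(s['time'],s['ee_pos'],s['torque'])
plan([(.45,.12,.125,-20),(.45,.11,.135,0),(.5,.09,.135,0),(.58,.03,.12,0),(.667,-.046,.10,0)])
E
```

```text
19.15 [0.45020819 0.06147429 0.28504737] [1.09558029 0.00407544 0.01842107]
(0.45, 0.12, 0.125, -20) tcp [ 0.45  -0.003  0.25 ] row [-2.04, -0.0, 7.06, 0.002, 0.436, -0.008]
(0.45, 0.11, 0.135, 0) tcp [ 0.45  -0.048  0.21 ] row [-2.44, -0.0, 13.05, 0.003, 0.785, -0.007]
(0.5, 0.09, 0.135, 0) tcp [ 0.5   -0.068  0.21 ] row [-3.82, 5.01, 14.46, 0.003, 0.785, -0.007]
(0.58, 0.03, 0.12, 0) tcp [ 0.58  -0.128  0.195] row [-6.94, 13.03, 19.76, 0.003, 0.785, -0.007]
(0.667, -0.046, 0.1, 0) tcp [ 0.667 -0.204  0.175] row [-10.83, 21.76, 26.55, 0.003, 0.785, -0.007]
```

Emit:
carry_out:
  steps:
    - [[-0.7, 0, 2.3, 0, 0.12, 0], [-1.4, 0, 4.6, 0, 0.24, 0], [-1.9, 0, 6.6, 0, 0.36, 0], [-2.1, 0, 8.5, 0, 0.47, 0], [-2.3, 0, 10.2, 0, 0.58, 0], [-2.4, 0, 11.7, 0, 0.69, 0], [-2.5, 0, 13, 0, 0.785, 0], [-4, 1, 14.3, 0, 0.785, 0], [-6, 2.5, 16, 0, 0.785, 0], [-7, 5, 17, 0, 0.785, 0], [-7, 8, 18, 0, 0.785, 0], [-7, 11, 19, 0, 0.785, 0], [-7, 13, 19.8, 0, 0.785, 0], [-7, 13, 19.8, 0, 0.785, 0], [-7, 13, 19.8, 0, 0.785, 0]]

```text
time: 20.4
ee_pos: [0.5795, -0.1299, 0.1958]
eef_rot: [0.71, 0.705, 0.002, 0.003]
ft_force: [0.1, -0.1, -2.0]
width: 0.0218
grip_force: 60.0
```

```bash
python3 - <<'E'
from h import *
s=r.read_state();print(s['time'],s['ft_force'],s['torque'],s['ee_pos'],s['joint_positions'])
cap("side","d12");cap("scene","s12")
crop("d12",225,215,350,320,4,"x12a");crop("s12",200,130,345,330,3,"x12b")
a=cv2.imread("pics/x12a.png")[:,:];b=cv2.resize(cv2.imread("pics/d12.png")[130:320,220:460],None,fx=1.25,fy=1.25)
a2=cv2.imread("pics/x12a.png");b2=cv2.imread("pics/x12b.png")[:420,:300]
full=cv2.resize(cv2.imread("pics/s12.png")[100:340,150:430],None,fx=1,fy=1)
cv2.imwrite("pics/m12.png",np.hstack([a2[:420,:500],np.vstack([full,cv2.resize(cv2.imread("pics/d12.png")[130:310,250:450],(280,252))])[:420]]))
print(a2.shape)
plan([(.667,-.046,.10,0)])
E
```

```text
20.4 [ 0.09231888 -0.09198064 -1.96605993] [-0.18121036  0.04004844  0.01607979] [ 0.57953456 -0.129874    0.19577212] [ 0.39096404  0.29174094 -0.30005422  1.57839069  0.08930344  1.27831654
  0.07074374]
(420, 500, 3)
(0.667, -0.046, 0.1, 0) tcp [ 0.667 -0.204  0.175] row [-7.46, 8.81, 2.25, 0.007, 0.001, -0.006]
```

View pics/m12.png

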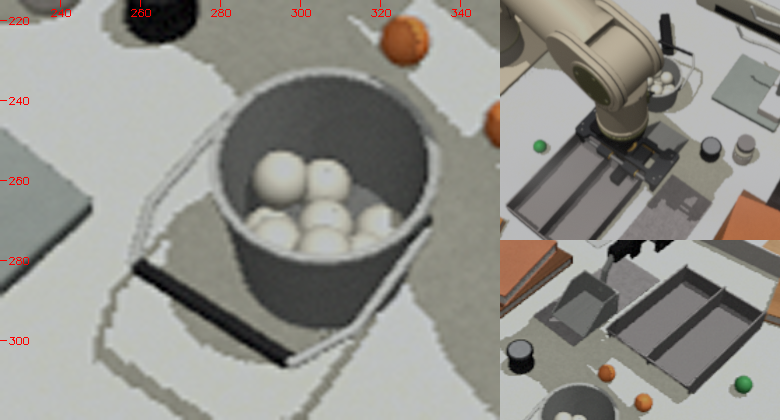

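```bash
cat >> h.py <<'E'
def tplan(wps):
    """tool-down TCP waypoints (x,y,z,heading of tool x in deg) -> rows"""
    s=r.read_state();p=s['ee_pos'];T=R.from_quat(s['eef_rot'])
    for w in wps:
        c,n=np.cos(np.radians(w[3])),np.sin(np.radians(w[3]))
        Q=R.from_matrix(np.array([[c,n,0],[n,-c,0],[0,0,-1]]))
        print(w,'row',(T.inv().apply(np.array(w[:3])-p)*100).round(2).tolist(),(T.inv()*Q).as_rotvec().round(3).tolist())
E
python3 - <<'E'
from h import *
tplan([(.6635,-.2,.15,89),(.6635,-.2,.09,89),(.6635,-.2,.0775,89)])
E
```

```text
(0.6635, -0.2, 0.15, 89) row [-7.06, 8.44, 4.74] [0.007, 0.001, 0.012]
(0.6635, -0.2, 0.09, 89) row [-7.05, 8.4, 10.74] [0.007, 0.001, 0.012]
(0.6635, -0.2, 0.0775, 89) row [-7.05, 8.39, 11.99] [0.007, 0.001, 0.012]
```

Emit:
carry_out:
  steps:
    - [[-2, 2.4, 1, 0.007, 0, 0.012], [-4, 4.8, 2.5, 0.007, 0, 0.012], [-6, 7.2, 4, 0.007, 0, 0.012], [-7.05, 8.4, 5, 0.007, 0, 0.012], [-7.05, 8.4, 7, 0.007, 0, 0.012], [-7.05, 8.4, 9, 0.007, 0, 0.012], [-7.05, 8.4, 10.7, 0.007, 0, 0.012], [-7.05, 8.4, 11.3, 0.007, 0, 0.012], [-7.05, 8.4, 11.7, 0.007, 0, 0.012], [-7.05, 8.4, 11.9, 0.007, 0, 0.012], [-7.05, 8.4, 11.9, 0.007, 0, 0.012], [-7.05, 8.4, 11.9, 0.007, 0, 0.012]]

```text
time: 21.5
ee_pos: [0.6649, -0.1987, 0.079]
eef_rot: [0.713, 0.702, 0.0, 0.001]
ft_force: [0.4, 0.5, -2.6]
width: 0.0215
grip_force: 60.0
```

Emit:
carry_out:
  steps:
    - [[0, 0, 0.1, 0, 0, 0], [0, 0, 0.2, 0, 0, 0], [0, 0, 0.2, 0, 0, 0]]

```text
time: 21.75
ee_pos: [0.6651, -0.1993, 0.0771]
eef_rot: [0.713, 0.701, -0.0, 0.001]
ft_force: [-1.1, -1.3, 5.2]
width: 0.0215
grip_force: 60.0
```

Contact with the pad. Release slowly opening, then rise.

Emit:
carry_out:
  steps:
    - [[0, 0, 0, 0, 0, 0], [0, 0, 0, 0, 0, 0], [0, 0, 0, 0, 0, 0], [0, 0, 0, 0, 0, 0], [0, 0, 0, 0, 0, 0], [0, 0, 0, 0, 0, 0], [0, 0, 0, 0, 0, 0], [0, 0, 0, 0, 0, 0]]
  hand: -1

```text
time: 22.42
ee_pos: [0.6644, -0.1985, 0.0755]
eef_rot: [0.713, 0.702, -0.0, 0.0]
ft_force: [0.1, -0.2, 0.4]
width: 0.0669
grip_force: 0.0
```

Emit:
carry_out:
  steps:
    - [[0, 0, -2, 0, 0, 0], [0, 0, -5, 0, 0, 0], [0, 0, -9, 0, 0, 0], [0, 0, -13, 0, 0, 0], [0, 0, -17, 0, 0, 0], [0, 0, -17, 0, 0, 0], [0, 0, -17, 0, 0, 0]]

```text
time: 23.0
ee_pos: [0.6657, -0.1985, 0.2488]
eef_rot: [0.713, 0.702, 0.001, 0.002]
ft_force: [-0.4, 0.1, -1.7]
width: 0.087
grip_force: 0.0
```

```bash
python3 - <<'E'
from h import *
s=r.read_state();print(s['time'],s['width'],s['ee_pos'],s['joint_positions'])
W=r.camera_params("wrist");w=cap("wrist","w13");sd=cap("side","d13");sc=cap("scene","s13")
# scoop handle: dark blob in wrist image; pad extents
def dark(im,x0,y0,x1,y1,t=110):
    m=(im[y0:y1,x0:x1].astype(int).sum(2)<t).astype(np.uint8)
    n,l,st,c=cv2.connectedComponentsWithStats(m);i=1+st[1:,4].argmax();ys,xs=np.nonzero(l==i)
    return np.float32(np.c_[xs+x0,ys+y0])
for f in("w1","w13"):
    im=cv2.imread(f"pics/{f}.png");q=dark(im,260,60,400,262);print(f,len(q),cv2.minAreaRect(q))
D=r.camera_params("side");S=r.camera_params("scene")
# bail grip in both cams, now
for f,c,box in(("d1",D,(250,270,310,315)),("d13",D,(240,265,320,320)),("s1",S,(295,135,350,160)),("s13",S,(295,132,360,170))):
    q=dark(cv2.imread(f"pics/{f}.png"),*box,150);print(f,len(q),cv2.minAreaRect(q))
E
```

```text
23.0 0.08698281636963608 [ 0.6657288  -0.19848706  0.24877423] [ 0.39212046  0.48831648 -0.25647968  1.20099269  0.12135158  1.46152519
  0.13624371]
w1 1162 ((320.9999694824219, 177.49998474121094), (27.999996185302734, 54.99999237060547), 0.0)
w13 237 ((319.998291015625, 149.97071838378906), (22.842866897583008, 21.374814987182617), 86.633544921875)
d1 176 ((277.6588134765625, 292.9646911621094), (44.94414520263672, 3.988217830657959), 32.47119140625)
d13 175 ((277.6588134765625, 292.9646911621094), (44.94414520263672, 3.988218069076538), 32.47119140625)
s1 216 ((316.9548645019531, 144.20761108398438), (21.93072509765625, 15.081128120422363), 57.2647705078125)
s13 243 ((316.8852844238281, 142.8186798095703), (24.589778900146484, 14.849672317504883), 64.79888153076172)
```

```bash
python3 - <<'E'
from h import *
D=r.camera_params("side");S=r.camera_params("scene")
print(tri([(D,(277.66,292.96)),(S,(325.9,148.2))]),atz(D,(277.66,292.96),.088),atz(S,(325.9,148.2),.088))
tplan([(.434,.2435,.2,10)])
E
```

```text
(array([0.4352, 0.2432, 0.085 ]), array([1.7, 1.7])) [0.43253032 0.24316459 0.088     ] [0.43762385 0.24250393 0.088     ]
(0.434, 0.2435, 0.2, 10) row [43.81, -23.65, 4.43] [-0.002, 0.002, 1.381]
```

Emit:
carry_out:
  steps:
    - [[3, -1.6, 0, 0, 0, 0.1], [6.2, -3.3, 0, 0, 0, 0.2], [9.4, -5, 0, 0, 0, 0.3], [12.6, -6.8, 0, 0, 0, 0.4], [15.8, -8.5, 0, 0, 0, 0.5], [19, -10.2, 0, 0, 0, 0.6], [22.2, -12, 0, 0, 0, 0.7], [25.4, -13.7, 0, 0, 0, 0.8], [28.6, -15.4, 0, 0, 0, 0.9], [31.8, -17.2, 0, 0, 0, 1], [35, -18.9, 0, 0, 0, 1.1], [38.2, -20.6, 0.5, 0, 0, 1.2], [41.4, -22.4, 2, 0, 0, 1.3], [43.8, -23.6, 3.5, 0, 0, 1.38], [43.8, -23.6, 4.4, 0, 0, 1.38], [43.8, -23.6, 4.4, 0, 0, 1.38], [43.8, -23.6, 4.4, 0, 0, 1.38], [43.8, -23.6, 4.4, 0, 0, 1.38]]
  hand: 0.17

```text
time: 24.65
ee_pos: [0.4361, 0.2419, 0.2013]
eef_rot: [0.996, 0.087, -0.0, 0.001]
ft_force: [0.0, -0.2, 0.4]
width: 0.036
grip_force: 0.0
```

```bash
cat >> h.py <<'E'
def darkblobs(im,box,t=110,amin=60):
    x0,y0,x1,y1=box
    m=(im[y0:y1,x0:x1].astype(int).sum(2)<t).astype(np.uint8)
    n,l,st,c=cv2.connectedComponentsWithStats(m);o=[]
    for i in range(1,n):
        if st[i,4]>=amin:
            ys,xs=np.nonzero(l==i);o.append((int(st[i,4]),cv2.minAreaRect(np.float32(np.c_[xs+x0,ys+y0]))))
    return sorted(o,reverse=True)
E
python3 - <<'E'
from h import *
s=r.read_state();print(s['time'],s['width'],s['ee_pos'],s['eef_rot'],s['joint_positions'])
W=r.camera_params("wrist");w=cap("wrist","w14")
for X in((.4352,.2432,.087),(.385,.2345,.087),(.485,.252,.087)):print(proj(W,X).round(1))
for b in darkblobs(w,(0,0,640,262))[:5]:print(b)
E
```

```text
24.65 0.03597861770190767 [0.43606914 0.24189098 0.20129365] [ 9.96215633e-01  8.69128946e-02 -4.11334916e-04  6.25750082e-04] [-0.15125721  0.0987169  -0.47123378  1.79504547  0.04770138  1.26020824
 -2.03191969]
[318.2 196.3]
[318.2 248.3]
[318.  138.8]
(3412, ((95.18441772460938, 81.30524444580078), (164.8333740234375, 22.567901611328125), 85.42607879638672))
(3216, ((256.2470703125, 246.0467071533203), (56.72875213623047, 112.31566619873047), 59.88626480102539))
(818, ((320.4562683105469, 196.98806762695312), (9.239527702331543, 108.19366455078125), 1.2590452432632446))
(683, ((617.3334350585938, 202.5052490234375), (25.199478149414062, 142.19705200195312), 25.84438705444336))
(433, ((530.0, 6.0), (12.0, 54.0), 90.0))
```

```bash
python3 - <<'E'
from h import *
W=r.camera_params("wrist")
c=atz(W,(320.46,197),.087);a=np.radians(1.26)
u=atz(W,(320.46-45*np.sin(a)*-1,197-45),.087);v=atz(W,(320.46+45*np.sin(a)*-1,197+45),.087)
u2=atz(W,(320.46-45*np.sin(a),197-45),.087);v2=atz(W,(320.46+45*np.sin(a),197+45),.087)
h1=np.degrees(np.arctan2(*(u-v)[[1,0]]));h2=np.degrees(np.arctan2(*(u2-v2)[[1,0]]));print(c,h1,h2)
w=cv2.imread("pics/w14.png").astype(int).sum(2)
for y in(155,240):
    xs=np.nonzero(w[y,300:345]<110)[0]+300;print(y,xs.mean(),atz(W,(xs.mean(),y),.087))
tplan([(c[0],c[1],.12,10),(c[0],c[1],.068,10)])
E
```

```text
[0.43504508 0.24125248 0.087     ] 8.723555163892692 11.133677116772272
155 321.5 [0.47219076 0.24685145 0.087     ]
240 319.5 [0.39371668 0.23492455 0.087     ]
(np.float64(0.4350450760645694), np.float64(0.24125247618042298), 0.12, 10) row [-0.13, 0.05, 8.16] [0.001, 0.0, -0.001]
(np.float64(0.4350450760645694), np.float64(0.24125247618042298), 0.068, 10) row [-0.12, 0.04, 13.36] [0.001, 0.0, -0.001]
```

Emit:
carry_out:
  steps:
    - [[-0.1, 0.05, 3, 0, 0, 0.024], [-0.1, 0.05, 6, 0, 0, 0.024], [-0.1, 0.05, 9, 0, 0, 0.024], [-0.1, 0.05, 11, 0, 0, 0.024], [-0.1, 0.05, 12.4, 0, 0, 0.024], [-0.1, 0.05, 13.3, 0, 0, 0.024], [-0.1, 0.05, 13.3, 0, 0, 0.024], [-0.1, 0.05, 13.3, 0, 0, 0.024]]

```text
time: 25.37
ee_pos: [0.4349, 0.2422, 0.0688]
eef_rot: [0.997, 0.075, -0.0, 0.0]
ft_force: [-0.2, 0.8, 1.1]
width: 0.0363
grip_force: 0.0
```

Emit:
carry_out:
  steps:
    - [[0, 0, 0, 0, 0, 0], [0, 0, 0, 0, 0, 0], [0, 0, 0, 0, 0, 0], [0, 0, 0, 0, 0, 0], [0, 0, 0, 0, 0, 0], [0, 0, 0, 0, 0, 0], [0, 0, 0, 0, 0, 0], [0, 0, 0, 0, 0, 0]]
  hand: 1
  squeeze: 25

```text
time: 26.03
ee_pos: [0.4345, 0.2425, 0.0685]
eef_rot: [0.997, 0.076, -0.0, 0.0]
ft_force: [0.2, -0.4, 2.2]
width: 0.0092
grip_force: 25.0
```

Emit:
carry_out:
  steps:
    - [[0.09, 0, 0, 0, 0, 0], [0, 0.09, -1.37, 0, 0, 0], [0, 0.36, -2.72, 0, 0, 0], [0, 0.8, -4.02, 0, 0, 0], [0, 1.41, -5.25, 0, 0, 0], [0, 2.17, -6.39, 0, 0, 0], [0, 3.08, -7.42, 0, 0, 0], [0, 3.08, -7.42, 0, 0, 0]]

```text
time: 26.7
ee_pos: [0.4403, 0.2107, 0.1445]
eef_rot: [0.997, 0.074, 0.001, 0.0]
ft_force: [-2.3, 1.2, 2.0]
width: 0.0094
grip_force: 25.0
```

```bash
python3 - <<'E'
from h import *
s=r.read_state();print(s['time'],s['width'],s['ee_pos'],s['ft_force'],s['torque'],s['joint_positions'])
E
```

```text
26.7 0.009350989967795258 [0.44028513 0.21074222 0.14452292] [-2.26387543  1.19423072  1.96845837] [ 0.38027643  0.5238933  -0.09546557] [-0.11451046  0.12193434 -0.45113536  1.89508401  0.05996886  1.13585423
 -2.00977427]
```

Emit:
carry_out:
  steps:
    - [[0, 1.03, -0.91, 0, 0, 0], [0, 2.17, -1.67, 0, 0, 0], [0, 3.4, -2.28, 0, 0, 0], [0, 4.7, -2.72, 0, 0, 0], [0, 6.05, -2.99, 0, 0, 0], [0, 7.4, -3.08, 0, 0, 0], [0, 7.4, -3.1, 0, 0, 0], [0, 7.4, -3.1, 0, 0, 0]]

```text
time: 27.37
ee_pos: [0.4502, 0.1388, 0.1737]
eef_rot: [0.997, 0.075, -0.0, 0.0]
ft_force: [-2.0, -0.4, 5.1]
width: 0.0093
grip_force: 25.0
```

```bash
python3 - <<'E'
from h import *
s=r.read_state();print(s['time'],s['width'],s['ee_pos'],s['ft_force'],s['torque'],s['grip_force'])
D=r.camera_params("side");d=cap("side","d15")
# rim shift between d12 and d15 via template on pail body front
t=cv2.imread("pics/d12.png")[240:300,300:345];res=cv2.matchTemplate(d[225:315,285:360],t,cv2.TM_CCOEFF_NORMED);print(cv2.minMaxLoc(res))
E
```

```text
27.3667 0.009270245804142917 [0.45023494 0.13878681 0.17365055] [-2.04872982 -0.44266737  5.11143377] [-0.0332624   0.6739689  -0.02323156] 25.04677285440266
(-0.18704238533973694, 0.7743449807167053, (0, 30), (15, 15))
```

Emit:
carry_out:
  steps:
    - [[0, 0, -0.3, 0, 0, 0], [0, 0, -0.6, 0, 0, 0], [0, 0, -1, 0, 0, 0], [0, 0, -1.5, 0, 0, 0], [0, 0, -2, 0, 0, 0], [0, 0, -3, 0, 0, 0], [0, 0, -4, 0, 0, 0], [0, 0, -5, 0, 0, 0], [0, 0, -6, 0, 0, 0], [0, 0, -7, 0, 0, 0], [0, 0, -8, 0, 0, 0], [0, 0, -9, 0, 0, 0], [0, 0, -9.6, 0, 0, 0], [0, 0, -10, 0, 0, 0], [0, 0, -10, 0, 0, 0], [0, 0, -10, 0, 0, 0]]
  hand: 1
  squeeze: 40

```text
time: 28.75
ee_pos: [0.4502, 0.139, 0.2733]
eef_rot: [0.997, 0.076, -0.0, 0.0]
ft_force: [0.3, 0.5, -5.8]
width: 0.0087
grip_force: 39.9
```

```bash
python3 - <<'E'
from h import *
s=r.read_state();print(s['time'],s['width'],s['ee_pos'],s['ft_force'],s['torque'],s['grip_force'],s['joint_positions'])
tplan([(.47,.3015,.274,8.6),(.47,.3015,.274,92.3),(.609,.3015,.274,92.3)])
E
```

```text
28.75 0.008705762046916393 [0.45015184 0.13899016 0.27331499] [ 0.30826861  0.49455418 -5.7542505 ] [0.04297817 0.11574088 0.00531561] 39.89106126129627 [-0.01254528 -0.01333515 -0.37736424  1.75066452 -0.0043516   1.40438504
 -1.8087069 ]
(0.47, 0.3015, 0.274, 8.6) row [4.41, -15.77, -0.09] [0.001, 0.001, 0.001]
(0.47, 0.3015, 0.274, 92.3) row [4.41, -15.77, -0.09] [0.0, 0.001, -1.46]
(0.609, 0.3015, 0.274, 92.3) row [18.15, -13.67, -0.1] [0.0, 0.001, -1.46]
```

Emit:
carry_out:
  steps:
    - [[0.1, -0.4, 0, 0, 0, -0.03], [0.3, -1.2, 0, 0, 0, -0.1], [0.6, -2.2, 0, 0, 0, -0.18], [0.9, -3.3, 0, 0, 0, -0.27], [1.2, -4.4, 0, 0, 0, -0.36], [1.5, -5.5, 0, 0, 0, -0.45], [1.8, -6.6, 0, 0, 0, -0.54], [2.2, -7.7, 0, 0, 0, -0.64], [2.5, -8.8, 0, 0, 0, -0.74], [2.8, -9.9, 0, 0, 0, -0.84], [3.1, -11, 0, 0, 0, -0.94], [3.4, -12.1, 0, 0, 0, -1.04], [3.7, -13.2, 0, 0, 0, -1.14], [4, -14.2, 0, 0, 0, -1.23], [4.2, -15, 0, 0, 0, -1.32], [4.3, -15.5, 0, 0, 0, -1.4], [4.4, -15.7, 0, 0, 0, -1.44], [4.4, -15.8, 0, 0, 0, -1.46], [4.4, -15.8, 0, 0, 0, -1.46], [4.4, -15.8, 0, 0, 0, -1.46]]

```text
time: 30.42
ee_pos: [0.4698, 0.3017, 0.273]
eef_rot: [0.693, 0.721, -0.001, 0.0]
ft_force: [-1.0, 0.0, -4.7]
width: 0.0088
grip_force: 39.9
```

```bash
python3 - <<'E'
from h import *
s=r.read_state();print(s['time'],s['width'],s['ee_pos'],s['eef_rot'],s['ft_force'],s['torque'],s['joint_positions'])
cap("side","d16");cap("scene","s16");cap("wrist","w16")
D=r.camera_params("side");S=r.camera_params("scene");W=r.camera_params("wrist")
F=np.array([.610,.3015,.235]);y=np.radians(2.3);ex=np.array([np.cos(y),np.sin(y),0]);ey=np.array([-np.sin(y),np.cos(y),0])
for sgn in(1,-1):
    for dx,dz in((-.026,.026),(.0,0),(.055,.010)):
        X=F+ex*dx+ey*.034*sgn+[0,0,dz];print(sgn,dx,*[proj(c,X).round(1) for c in(D,S,W)])
E
```

```text
30.4167 0.008768126299002902 [0.46982758 0.30169046 0.27301838] [ 6.92984573e-01  7.20951989e-01 -7.80996146e-04  4.23248433e-05] [-0.99216552  0.04537202 -4.68767394] [-0.03447593 -0.01270434  0.00443665] [-0.16303142  0.20947528 -0.56856082  1.53667233  0.11353898  1.4301117
 -0.69821942]
1 -0.026 [179.4 230.1] [402.8 106. ] [525.5 199.4]
1 0.0 [174.  231.2] [410.8 118.3] [542.  187.3]
1 0.055 [155.  213.2] [433.1 125.7] [642.9 191.6]
-1 -0.026 [208.2 208.5] [388.4 124.9] [504.7 302.9]
-1 0.0 [202.  210.3] [396.9 137.3] [522.  280.7]
-1 0.055 [183.3 193.5] [419.4 145.4] [612.4 288.7]
```

Emit:
carry_out:
  steps:
    - [[0, 0.4, 0, 0, 0, 0], [0, 1.1, 0, 0, 0, 0], [-0.1, 2, 0, 0, 0, 0], [-0.1, 3, 0, 0, 0, 0], [-0.2, 4, 0, 0, 0, 0], [-0.2, 5, 0, 0, 0, 0], [-0.3, 6, 0, 0, 0, 0], [-0.3, 7, 0, 0, 0, 0], [-0.3, 8, 0, 0, 0, 0], [-0.4, 9, 0, 0, 0, 0], [-0.4, 10, 0, 0, 0, 0], [-0.5, 11, 0, 0, 0, 0], [-0.5, 12, 0, 0, 0, 0], [-0.5, 13, 0, 0, 0, 0], [-0.6, 13.6, 0, 0, 0, 0], [-0.6, 13.9, 0, 0, 0, 0], [-0.6, 14, 0, 0, 0, 0], [-0.6, 14, 0, 0, 0, 0], [-0.6, 14, 0, 0, 0, 0]]

```text
time: 32.15
ee_pos: [0.6097, 0.3018, 0.2735]
eef_rot: [0.693, 0.721, -0.0, 0.0]
ft_force: [0.8, -0.1, -5.4]
width: 0.0089
grip_force: 39.9
```

```bash
python3 - <<'E'
from h import *
s=r.read_state();print(s['time'],s['width'],s['ee_pos'],s['eef_rot'],s['ft_force'],s['torque'],s['joint_positions'])
cap("side","d17");cap("scene","s17");cap("wrist","w17")
crop("d17",130,150,290,300,2.8,"x17a");crop("s17",340,60,480,220,2.8,"x17b")
a=cv2.imread("pics/x17a.png");b=cv2.imread("pics/x17b.png")[:420,:340]
cv2.imwrite("pics/m17.png",np.hstack([a[:420],b]))
W=r.camera_params("wrist")
F=np.array([.610,.3015,.235]);y=np.radians(2.3);ex=np.array([np.cos(y),np.sin(y),0]);ey=np.array([-np.sin(y),np.cos(y),0])
for sgn in(1,-1):
    for dx,dz in((-.026,.026),(0,0),(.055,.010)):print(sgn,dx,proj(W,F+ex*dx+ey*.034*sgn+[0,0,dz]).round(1))
E
```

```text
32.15 0.008872697387630262 [0.60974994 0.30176938 0.27346227] [ 6.92518403e-01  7.21400105e-01 -3.80132323e-04  8.05715257e-05] [ 0.82039356 -0.05576725 -5.3631216 ] [ 0.04968866 -0.04234799 -0.02192658] [-0.19693535  0.48613325 -0.50398533  1.18809265  0.22813584  1.52214863
 -0.6212215 ]
1 -0.026 [277.3 189.7]
1 0 [323.6 178.7]
1 0.055 [414.5 182.8]
-1 -0.026 [281.7 294.9]
-1 0 [323.3 273.4]
-1 0.055 [405.5 281.3]
```

View pics/m17.png

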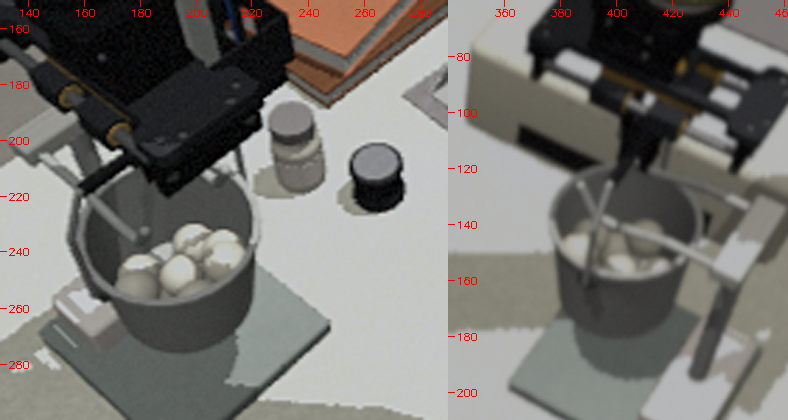

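Emit:
carry_out:
  steps:
    - [[0, 0, 0.4, 0, 0, 0], [0, 0, 1, 0, 0, 0], [0, 0, 1.7, 0, 0, 0], [0, 0, 2.4, 0, 0, 0], [0, 0, 3.1, 0, 0, 0], [0, 0, 3.7, 0, 0, 0], [0, 0, 4.2, 0, 0, 0], [0, 0, 4.6, 0, 0, 0], [0, 0, 4.8, 0, 0, 0], [0, 0, 4.8, 0, 0, 0], [0, 0, 4.8, 0, 0, 0]]

```text
time: 33.22
ee_pos: [0.61, 0.3015, 0.2255]
eef_rot: [0.693, 0.721, -0.0, 0.0]
ft_force: [-0.0, -0.6, -4.9]
width: 0.0086
grip_force: 39.9
```

Emit:
carry_out:
  steps:
    - [[0, 0, 0.15, 0, 0, 0], [0, 0, 0.3, 0, 0, 0], [0, 0, 0.3, 0, 0, 0]]

```text
time: 33.47
ee_pos: [0.61, 0.3015, 0.2222]
eef_rot: [0.693, 0.721, -0.001, 0.0]
ft_force: [-0.3, -0.3, -4.5]
width: 0.0088
grip_force: 39.9
```

Emit:
carry_out:
  steps:
    - [[0, 0, 0.1, 0, 0, 0], [0, 0, 0.2, 0, 0, 0], [0, 0, 0.2, 0, 0, 0]]

```text
time: 33.72
ee_pos: [0.6101, 0.3015, 0.2206]
eef_rot: [0.693, 0.721, -0.0, 0.0]
ft_force: [-0.7, -1.8, -3.8]
width: 0.0084
grip_force: 39.9
```

Emit:
carry_out:
  steps:
    - [[0, 0, 0.1, 0, 0, 0], [0, 0, 0.15, 0, 0, 0], [0, 0, 0.15, 0, 0, 0], [0, 0, 0.15, 0, 0, 0]]

```text
time: 34.05
ee_pos: [0.6102, 0.3016, 0.2202]
eef_rot: [0.693, 0.721, 0.0, 0.0]
ft_force: [-3.3, -2.6, 5.0]
width: 0.0084
grip_force: 40.0
```

Emit:
carry_out:
  steps:
    - [[0, 0, -0.1, 0, 0, 0], [0, 0, -0.1, 0, 0, 0], [0, 0, -0.1, 0, 0, 0], [0, 0, -0.1, 0, 0, 0], [0, 0, -0.1, 0, 0, 0], [0, 0, -0.1, 0, 0, 0], [0, 0, -0.1, 0, 0, 0], [0, 0, -0.1, 0, 0, 0]]
  hand: 0.2

```text
time: 34.72
ee_pos: [0.61, 0.3015, 0.2198]
eef_rot: [0.693, 0.721, -0.0, 0.0]
ft_force: [0.8, -0.6, -0.1]
width: 0.0344
grip_force: 0.0
```

Emit:
carry_out:
  steps:
    - [[0, 0, -0.5, 0, 0, 0], [0, 0, -1.5, 0, 0, 0], [0, 0, -3, 0, 0, 0], [0, 0, -5, 0, 0, 0], [0, 0, -8, 0, 0, 0], [0, 0, -11, 0, 0, 0], [0, 0, -13, 0, 0, 0], [0, 0, -13, 0, 0, 0], [0, 0, -13, 0, 0, 0]]

```text
time: 35.47
ee_pos: [0.6103, 0.3021, 0.352]
eef_rot: [0.693, 0.721, 0.001, 0.001]
ft_force: [0.3, -0.7, -0.2]
width: 0.035
grip_force: 0.0
```

```bash
python3 - <<'E'
from h import *
s=r.read_state();print(s['time'],s['width'],s['ee_pos'],s['ft_force'],s['joint_positions'])
W=r.camera_params("wrist");w=cap("wrist","w18");d=cap("side","d18");sc=cap("scene","s18")
# tube in wrist view
for b in darkblobs(w,(150,60,500,400),130)[:4]:print(b,atz(W,b[1][0],.24).round(4))
F=np.array([.610,.3015,.235])
for dy in(.05,-.05):print('exp tube end',proj(W,F+[0,dy,.005]).round(1))
# scoop: side view against the first picture, where the arm is not in the way
a=cv2.imread("pics/side0.png");t=a[165:200,280:330];res=cv2.matchTemplate(d[145:220,260:350],t,cv2.TM_CCOEFF_NORMED);print('scoop match',cv2.minMaxLoc(res),'unmoved loc (20,20)')
S=r.camera_params("scene");a=cv2.imread("pics/scene0.png");t=a[280:335,295:355];res=cv2.matchTemplate(sc[265:350,280:370],t,cv2.TM_CCOEFF_NORMED);print('scoop scene',cv2.minMaxLoc(res),'unmoved (15,15)')
E
```

```text
35.4667 0.034950722932023386 [0.61032763 0.30207639 0.35196543] [ 0.34323483 -0.67155064 -0.24328387] [-0.22311007  0.48172154 -0.50227985  1.02923193  0.22703665  1.67749503
 -0.61041009]
(35367, ((324.49993896484375, 313.0), (348.99993896484375, 171.99996948242188), 0.0)) [0.6175 0.1811 0.24  ]
(1062, ((161.5520782470703, 152.396240234375), (63.23929977416992, 27.285024642944336), 47.202598571777344)) [0.473  0.3354 0.24  ]
(892, ((320.5, 197.0), (108.0, 11.0), 90.0)) [0.6087 0.3015 0.24  ]
exp tube end [324.4 139.8]
exp tube end [319.7 248.5]
scoop match (-0.2771514356136322, 0.9840105772018433, (20, 4), (20, 20)) unmoved loc (20,20)
scoop scene (-0.0029060516972094774, 0.9926848411560059, (3, 0), (15, 15)) unmoved (15,15)
```

Emit:
carry_out:
  steps:
    - [[0, 0, -3, 0, 0, 0], [0, 0, -5, 0, 0, 0], [0, 0, -5, 0, 0, 0], [0, 0, -5, 0, 0, 0], [0, 0, -5, 0, 0, 0], [0, 0, -5, 0, 0, 0], [0, 0, -5, 0, 0, 0], [0, 0, -5, 0, 0, 0], [0, 0, -5, 0, 0, 0], [0, 0, -5, 0, 0, 0], [0, 0, -5, 0, 0, 0], [0, 0, -5, 0, 0, 0], [0, 0, -5, 0, 0, 0], [0, 0, -5, 0, 0, 0], [0, 0, -5, 0, 0, 0], [0, 0, -5, 0, 0, 0], [0, 0, -5, 0, 0, 0], [0, 0, -5, 0, 0, 0], [0, 0, -5, 0, 0, 0], [0, 0, -5, 0, 0, 0]]

```text
time: 37.28
ee_pos: [0.6101, 0.3016, 0.3998]
eef_rot: [0.693, 0.721, -0.001, 0.0]
ft_force: [0.1, 0.4, -0.6]
width: 0.0348
grip_force: 0.0
```

Emit:
carry_out:
  steps:
    - [[0, 0, 0, 0, 0, 0], [0, 0, 0, 0, 0, 0], [0, 0, 0, 0, 0, 0], [0, 0, 0, 0, 0, 0], [0, 0, 0, 0, 0, 0], [0, 0, 0, 0, 0, 0], [0, 0, 0, 0, 0, 0], [0, 0, 0, 0, 0, 0], [0, 0, 0, 0, 0, 0], [0, 0, 0, 0, 0, 0], [0, 0, 0, 0, 0, 0], [0, 0, 0, 0, 0, 0], [0, 0, 0, 0, 0, 0], [0, 0, 0, 0, 0, 0], [0, 0, 0, 0, 0, 0], [0, 0, 0, 0, 0, 0], [0, 0, 0, 0, 0, 0], [0, 0, 0, 0, 0, 0], [0, 0, 0, 0, 0, 0], [0, 0, 0, 0, 0, 0]]

```text
time: 38.95
ee_pos: [0.6101, 0.3016, 0.3998]
eef_rot: [0.693, 0.721, -0.0, 0.0]
ft_force: [-0.5, 0.5, -0.3]
width: 0.0349
grip_force: 0.0
```

```bash
python3 - <<'E'
from h import *
print(r.read_state()['time'])
im=[cap("side",f"d2{i}") for i in range(6)]
box=(slice(195,300),slice(150,235))
for k in im[1:]:
    d=cv2.absdiff(im[0][box],k[box]).sum(2);print('motion px',int((d>40).sum()))
d=cv2.absdiff(cv2.imread("pics/d18.png")[box],im[0][box]).sum(2);print('since release',int((d>40).sum()))
# scoop and spare things against the start
a=cv2.imread("pics/side0.png")
for n,(x0,y0,x1,y1) in dict(scoop=(280,165,330,200),paste=(226,184,248,220),loupe=(253,198,277,226),stapler=(268,320,295,392),green=(415,224,433,242),orange1=(318,215,335,235),orange2=(343,236,362,256)).items():
    v=cv2.minMaxLoc(cv2.matchTemplate(im[0][max(0,y0-8):y1+8,x0-8:x1+8],a[y0:y1,x0:x1],cv2.TM_CCOEFF_NORMED));print(n,round(v[1],3),v[3],'(8,8)=unmoved')
E
```

```text
38.95
motion px 0
motion px 0
motion px 1
motion px 2
motion px 2
since release 249
scoop 0.984 (8, 8) (8,8)=unmoved
paste 0.822 (8, 8) (8,8)=unmoved
loupe 0.964 (8, 8) (8,8)=unmoved
stapler 0.96 (8, 8) (8,8)=unmoved
green 1.0 (8, 8) (8,8)=unmoved
orange1 0.999 (8, 8) (8,8)=unmoved
orange2 1.0 (8, 8) (8,8)=unmoved
```

```bash
python3 - <<'E'
from h import *
cap("scene","s20")
for f,c in(("d20","side"),("s20","scene")):
    print(f,[(b[0].tolist(),b[1],b[2][:2].tolist()) for b in balls(cv2.imread(f"pics/{f}.png"),.02,r.camera_params(c)) if .15<b[2][0]<.8 and -.45<b[2][1]<.5 and 40<b[1]<260])
E
```

```text
d20 [([435.6, 152.1], 70, [0.449, -0.444]), ([236.2, 203.9], 90, [0.735, 0.11]), ([226.5, 215.8], 105, [0.722, 0.154]), ([254.2, 221.2], 53, [0.655, 0.117])]
s20 [([430.2, 147.3], 70, [0.642, 0.461]), ([428.4, 162.9], 222, [0.664, 0.411]), ([293.5, 283.7], 101, [0.578, -0.086]), ([269.4, 314.2], 122, [0.578, -0.177]), ([240.5, 349.4], 104, [0.576, -0.277])]
```

```bash
python3 -c "
from bench import r
print(r.close_job())"
```

```text
the job is handed in; nothing more can be done
None
```

I scooped the nine white balls from both bin compartments into the pail, laid the scoop back right way up on its pad, and left the pail hanging still on both prongs; image checks found no stray balls and nothing else moved, and I handed the job in at about 39 s.

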